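Turn the set agar plate over and add it to the incubation carrier

ROBOT

A 7-joint arm with a two-finger parallel gripper is mounted at the origin on the work surface; the furniture and walls round the work are solid. World frame = base frame: x ahead of the robot, y to its left, z up, the work surface at z = 0. Lengths are in m, angles in rad, forces in N, time in s.
With the tool pointing down it reaches from about 0.4 to 0.9 m from the base axis. Payload 5.5 kg.
Tool frame: the origin (TCP) lies on the centre line of the jaws, within the pads' length; the fingertips stand robot.tip_extent ahead of it and the grasp point (between the pads) lies 3 mm ahead of it (robot.tip_extent is the distance from the TCP to the fingertips, in m); z points along the fingers, y is the direction in which the jaws open and shut (so a half turn about z gives the same grasp; the last joint's range is limited). The gripper opens to 92 mm and grips with 3 to 60 N. Pads are 19 mm wide; open, the fingers measure 130 mm over their backs; the gripper's body (75 mm by 190 mm) begins 47 mm behind the grasp point.
Start: joints at [-1.063, 0.501, -0.427, 1.55, 0.221, 1.138, -0.21], TCP at [0.157, 0.631, 0.249] pointing down, gripper open.
Joint ranges: [-2.88, 2.88], [-0.31, 2.03], [-1.54, 1.56], [0.2, 2.42], [-1.41, 4.55], [0.19, 2.02], [-2.57, 2.57]. Speed limits (rad/s): [2.57, 2.57, 3.14, 3.14, 3.14, 3.14, 3.14].

INTERFACE

Orientations are given as a 3x3 rotation matrix whose columns are the frame's x, y, z axes.
In Python, from bench import robot gives the robot as it stands. The module is installed in compiled form; this text tells all that it offers.
- The arm moves only by the tool arm_command, never from a script. Its argument "plan" is a list of rows, each an object with "translation": the shift along the world's x, y, z in cm, a list of three; "dr": the turn, a rotation vector about the world's x, y, z in rad, a list of three. In form: [{"translation": [dx, dy, dz], "dr": [ax, ay, az]}, ...]. A call has 1 to 20 rows; each row shifts and turns the commanded pose from where the row before left it; what a row does not reach is not made up. A row lasts 1/10 s, in which the tool goes at most 50 mm and 8.59 degrees, less where a joint would pass 70% of its speed; a pose out of reach is approached as far as the arm can. A call with a gripper value outside its range is refused whole. "fingers" is the opening, from -1 (shut) to 1 (fully open), set as the call begins (left out, the last holds). The fingers move at their own pace and stop on an object; "newtons" is the grip in N (left out, the last holds). Time passes only in rows, so rows that do not move let the fingers close. It gives the time, the measured TCP pose, the force and the opening at its end, in the units of the state.
- robot.get_obs(): the state, without advancing time (a new reading comes with each control period).
- robot.get_image(name): name is "scene" or "top" or "wrist"; returns the picture (480x640x3 uint8, blue, green, red); there is no depth.
- robot.camera_params(name): a dict with "vertical_fov" (degrees; the focal length in pixels is half the picture's height over the tangent of half this angle, whatever the lens; pixels are square), "cx", "cy" (the principal point, pixels), "k1" (the pictures are not rectified: a ray, as slopes to the right and down, at radius r is drawn at 1 + k1 r^2 times it, then the intrinsics apply), "world_from_camera" (4x4, takes a point from camera to world coordinates). Camera axes: x right, y up, looking along -z (the intrinsics and any distortion apply to the point x, -y, -z); pixel columns grow to the right and rows downward; lengths in m; the calibration is good to about 2 mm. A picture is of the moment at which its call begins: read the wrist's pose just before it. camera_params takes no time and is no camera call; for the wrist camera it gives the pose at the moment of the call.
- robot.hand_in(): hands the job in, once; it reports no verdict.
Trained networks look in the newest picture that a camera, given by its name, has taken for a name from the list of things; names that differ only in an ending like _2 or _b are one class to them, and where a whole thing is asked for, a point or a joint stands for the part that bears it (a point fixed in the world has none). Each returns a list of dicts, best first, with "p" (0 to 1); they miss things now and then, are a little off and sometimes report something else, mostly with a low value. They report only what shows in the picture. A call takes as long as a camera call. They do not tell look-alikes from the thing itself.
- robot.find_in(camera, label): "box" ([left, top, right, bottom] in pixels, round what is visible of it).
- robot.tip_of(camera, label): "at" ([row, column] in pixels: a listed point, or the origin of a listed thing).
The state is a dict: "t": time; "qpos": joint angles; "joint_vel": joint speeds; "joint_efforts": joint torques, N m; "ee_pos": TCP position; "orientation": TCP orientation; "wrist_force": force on the tool from outside, world axes, zero at the start; "moment": the same for the moment, N m; "grip_width": opening from 0.0 (shut) to 1.0 (fully open).
Only numpy, scipy, OpenCV 4.12 (cv2) and the standard library are available. Lean on these libraries where they do the work, as an engineer would, in place of code of your own. Each camera call takes 0.05 s, during which the arm holds its last target.

TASK

The agar in the covered dish on the little levelling stand has set, and culture plates are incubated upside down so that condensation does not drip on the agar. Turn the closed dish over so that its lid is underneath, and lay it flat between the uprights of the wire plate carrier, on top of the two plates already stacked there lid down. The wooden drying rack is free if you want to stand the dish on edge while you change your grip; do not drop the dish, and leave the other things on the bench where they are.

Things in the scene. Friction and masses are not known exactly. Their poses are not given: they have to be found in the camera images.
- dish_mid (a point): centre (half-way through) of the closed round petri dish with pale beige agar on the stand: 14 mm thick, about 40 g. The lid, 66 mm across, takes up the 10 mm towards +z; the base, 60 mm across, stands 4 mm out of it. Lid and base do not come apart. z axis: from base to lid; up at the start, must point down at the end. Grip it by the rim, across the 66 mm
- stand_top (a point): centre of the top of the levelling stand, a fixed grey pedestal: a round table 52 mm across, top 58 mm above the bench, on a 20 mm column over a round foot 82 mm across and at most 25 mm high. The dish lies on it and overhangs all round, so fingertips can reach below the rim
- rack: fixed wooden drying rack, 84 (x) by 96 mm (y); origin under its centre. Two battens along y (|x| = 18 to 32 mm, top 20 mm) carry 6 mm dowels (|x| = 25 mm, y = -36, -12, 12, 36 mm, top 54 mm): three slots 18 mm wide. A dish stands on edge in a slot, faces looking along the rack's y, rim on the battens' inner edges, leaning at most 0.15 rad
- rack_mid (a point): where the centre of a dish is when it stands on edge in the middle slot of the rack: 47.7 mm above the bench; axes as the rack's
- carrier: fixed wire plate carrier; origin under its centre. Base 92 (x) by 100 mm (y), top 8 mm; four 6 mm uprights at |x| = 25, |y| = 29.4 mm leave a dish 2.6 mm of play all round (up to 4 mm along x); straight to 50 mm, flared outward to their tops at 59 mm above the bench. Its +x and -x sides are open for fingers; low wire loops (21 mm) at the +y and -y ends
- carrier_place (a point): where the centre of the dish must come to rest: on the carrier's axis, on top of the two stacked dishes (whose top is 36 mm above the bench), 43 mm above the bench; axes as the carrier's
- stack_mid (a point): centre of the upper one of the two dishes that lie in the carrier, lid down (of the same size as the dish to be turned, with reddish agar, loose); its z axis points down
- dropper_mid (a point): bystander: centre of a white dropper bottle, 34 mm in diameter, 78 mm tall, standing on the bench (z axis up)
- tape_mid (a point): bystander: centre of a roll of tape, 100 mm in diameter, 25 mm high, lying flat (z axis up)
- tubes_mid (a point): bystander: wooden block with stoppered test tubes, 36 x 95 mm, 95 mm tall with the tubes; this point is 20 mm above the bench
Mind the look-alikes: they are no part of the job. Leave any blue or green look-alike of the part that bears stack_mid alone.

How it is judged:
At the end, for the whole second after the job is handed in: The dish lies at rest lid down (within 0.08 rad of level) between the carrier's uprights, its centre within 7 mm of the carrier's axis and 40 to 46 mm above the bench, that is, on top of the two stacked dishes, which still lie flat in the carrier (angle between each of dish_mid, stack_mid's own z axis and vertical above 3.06 rad and horizontal distance between each of dish_mid, stack_mid and carrier_place below 0.007 m and z of dish_mid in the frame of carrier between 0.04 and 0.046 m and linear speed of dish below 0.02 m/s); the robot touches nothing.
It fails at once if the dish is dropped (falls faster than 0.7 m/s, that is by more than 25 mm, out of the gripper) (linear speed of dish above 0.7 m/s and contact force between the fingers and dish below 0.05 N).
It fails at once if the dropper bottle is pushed more than 30 mm or knocked over (distance of dropper_mid from where it was at the start of the episode above 0.03 m or angle between dropper_mid's own z axis and vertical above 0.5 rad).
It fails at once if the tape roll is pushed more than 30 mm (distance of tape_mid from where it was at the start of the episode above 0.03 m).
It fails at once if the tube block is pushed more than 30 mm or knocked over (distance of tubes_mid from where it was at the start of the episode above 0.03 m or angle between tubes_mid's own z axis and vertical above 0.5 rad).
It also fails if it takes over 67 s, if anything falls off the work surface, if the arm or the gripper's body presses on something with over 40 N, if the wrist force passes 120 N, or if a joint passes its speed limit or range.

## Working session

There is one attempt and no reset: what is moved stays moved. The work goes in short steps, Python scripts to look and compute and a tool call to move; the robot and the scene stay as the last step left them, time stands still between calls to the robot, and variables do not carry over. Pictures are saved under pics/ and viewed, and the job is handed in when it is done.

Besides the shell and the picture viewer there is one more tool, called after "Call:" as a command line: name --argument value ..., lists and objects as JSON in quotes. arm_command: Moves the arm, as the interface text tells. Its arguments: {"type":"object","properties":{"plan":{"type":"array","items":{"type":"object","properties":{"translation":{"type":"array","items":{"type":"number"}},"dr":{"type":"array","items":{"type":"number"}}}}},"fingers":{"type":"number"},"newtons":{"type":"number"}},"required":["plan"]}

```bash
mkdir -p pics; ls
python3 - <<'E'
from bench import robot
import cv2
o=robot.get_obs()
for k,v in o.items(): print(k,v)
print(robot.tip_extent)
for n in("scene","top","wrist"):
    print(n,robot.camera_params(n))
    cv2.imwrite(f"pics/{n}0.png",robot.get_image(n))
print(robot.get_obs()['t'])
E
```

```text
pics
t 0.0
qpos [-1.06275849  0.50184706 -0.42678481  1.55144113  0.22084759  1.13826941
 -0.21033388]
joint_vel [ 0.00131091  0.00085775 -0.00191051  0.00055349 -0.00121836 -0.00033902
 -0.00040283]
joint_efforts [-1.14336428e-03 -5.66588473e+01 -5.81686869e+00 -2.79111564e+01
 -6.86129741e-02  3.10037483e-02  1.96239644e-04]
ee_pos [0.15746378 0.62997703 0.24768193]
orientation [[-9.70184780e-01  2.42365952e-01 -4.87626482e-04]
 [ 2.42366441e-01  9.70183043e-01 -1.83618884e-03]
 [ 2.80572886e-05 -1.89962676e-03 -9.99998195e-01]]
wrist_force [ 0.63729061 -0.57575594 -0.02953334]
moment [-0.06463782 -0.0159001  -0.00440391]
grip_width 0.9983127323523477
0.022
scene {'vertical_fov': 54.172530021580044, 'cx': 310.12516653158735, 'cy': 239.74351488482026, 'k1': -0.053829578446214194, 'world_from_camera': array([[ 0.90529034,  0.17714156, -0.38609619,  0.2061099 ],
       [-0.42425098,  0.42294505, -0.80070506, -0.80606692],
       [ 0.02145933,  0.88867224,  0.45804055,  0.52296963],
       [ 0.        ,  0.        ,  0.        ,  1.        ]])}
top {'vertical_fov': 47.43690843628302, 'cx': 324.04750376080443, 'cy': 241.89041890632612, 'k1': -0.05028590065556557, 'world_from_camera': array([[ 0.00292727,  0.99457348, -0.10399527,  0.44995843],
       [-0.99997336,  0.00221593, -0.00695507, -0.04473985],
       [-0.00668688,  0.10401286,  0.99455347,  1.4360726 ],
       [ 0.        ,  0.        ,  0.        ,  1.        ]])}
wrist {'vertical_fov': 64.74860755505466, 'cx': 320.34040291269844, 'cy': 233.8813725850279, 'k1': 0.009610951882495994, 'world_from_camera': array([[ 2.42057953e-01, -9.24105505e-01, -2.95697419e-01,
         7.70954035e-02],
       [ 9.70261652e-01,  2.30378380e-01,  7.42841125e-02,
         6.49710376e-01],
       [-5.24064798e-04, -3.04884927e-01,  9.52389052e-01,
         3.83376106e-01],
       [ 0.00000000e+00,  0.00000000e+00,  0.00000000e+00,
         1.00000000e+00]])}
0.15
```

View pics/scene0.png

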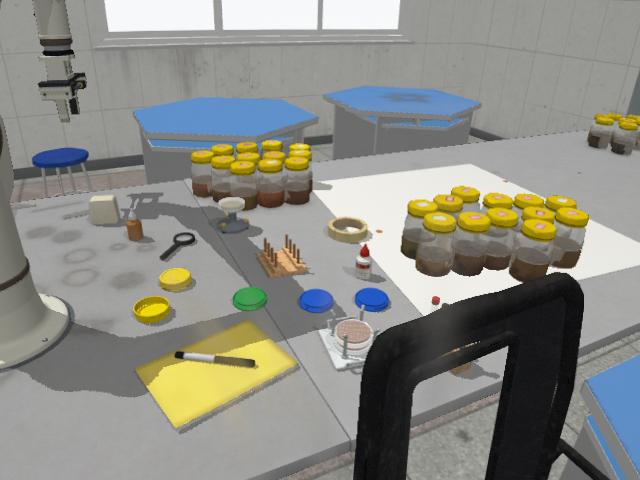

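View pics/top0.png

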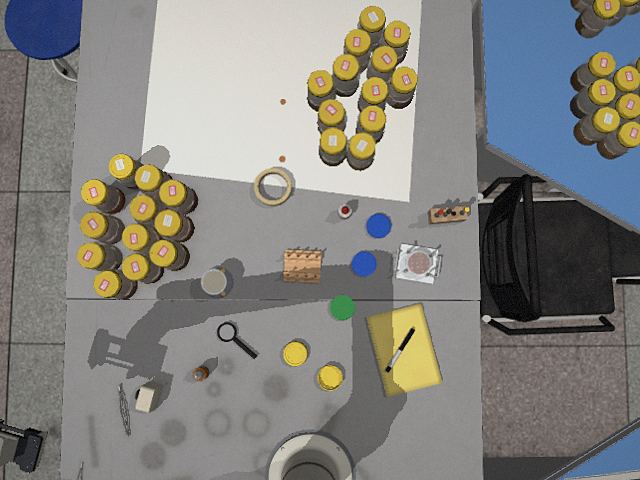

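View pics/wrist0.png

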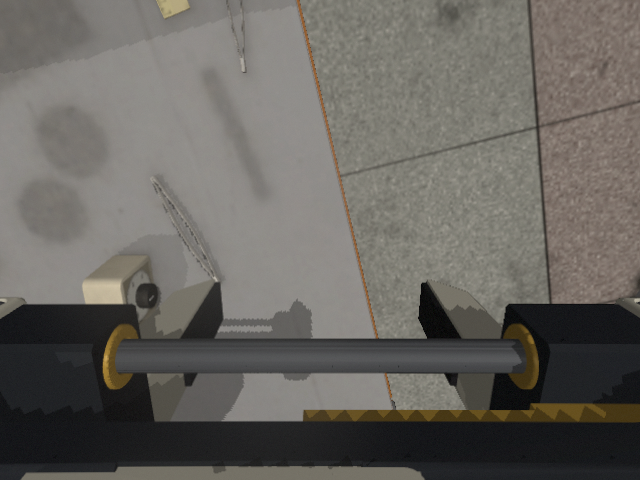

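Run:
```python
from bench import robot
for n in("scene","top"):
    for l in ["dish_mid","stand_top","rack","rack_mid","carrier","carrier_place","stack_mid","dropper_mid","tape_mid","tubes_mid"]:
        print(n,l,[(round(d['p'],2),[round(float(x),1) for x in d['at']]) for d in robot.tip_of(n,l)][:4])
print(robot.get_obs()['t'])
```

```text
scene dish_mid [(0.79, [203.7, 232.2])]
scene stand_top [(0.82, [207.4, 230.4])]
scene rack [(0.57, [266.1, 281.2]), (0.53, [343.4, 442.1])]
scene rack_mid [(0.95, [244.4, 281.5])]
scene carrier [(0.58, [346.8, 355.0])]
scene carrier_place [(0.61, [326.6, 354.7]), (0.37, [265.6, 284.6])]
scene stack_mid [(0.92, [296.2, 367.9]), (0.92, [299.2, 315.0]), (0.9, [301.8, 248.3]), (0.79, [334.1, 353.7])]
scene dropper_mid [(0.89, [259.7, 361.8])]
scene tape_mid []
scene tubes_mid [(0.55, [344.9, 443.6])]
top dish_mid [(0.6, [282.0, 213.7])]
top stand_top [(0.68, [280.5, 212.4])]
top rack [(0.87, [269.1, 299.4])]
top rack_mid [(0.7, [266.5, 302.7])]
top carrier [(0.68, [258.7, 413.8])]
top carrier_place [(0.61, [261.3, 416.7])]
top stack_mid [(0.94, [262.1, 419.3]), (0.85, [225.1, 379.2]), (0.71, [307.0, 342.3]), (0.55, [262.9, 359.9])]
top dropper_mid [(0.55, [209.5, 343.2])]
top tape_mid [(0.77, [188.0, 273.9]), (0.71, [279.6, 212.6])]
top tubes_mid [(0.66, [187.7, 272.9]), (0.56, [215.0, 450.9])]
1.15
```

```bash
cat > h.py <<'E'
import numpy as np, cv2
from scipy.spatial.transform import Rotation as Ro
def ray(p,uv):
    f=240/np.tan(np.radians(p['vertical_fov'])/2)
    K=np.array([[f,0,p['cx']],[0,f,p['cy']],[0,0,1]])
    n=cv2.undistortPointsIter(np.array([[uv]],float),K,np.array([p['k1'],0,0,0,0]),None,None,(3,50,1e-10)).ravel()
    W=p['world_from_camera']; d=W[:3,:3]@np.array([n[0],-n[1],-1]); return W[:3,3],d/np.linalg.norm(d)
def onz(p,uv,z):
    o,d=ray(p,uv); return o+d*(z-o[2])/d[2]
def proj(p,X):
    f=240/np.tan(np.radians(p['vertical_fov'])/2)
    W=p['world_from_camera']; c=W[:3,:3].T@(np.asarray(X)-W[:3,3]); n=np.array([c[0],-c[1]])/-c[2]
    n=n*(1+p['k1']*(n@n)); return np.array([p['cx'],p['cy']])+f*n
def tri(obs):
    A=np.zeros((3,3));b=np.zeros(3)
    for p,uv in obs:
        o,d=ray(p,uv);M=np.eye(3)-np.outer(d,d);A+=M;b+=M@o
    return np.linalg.solve(A,b)
E
python3 - <<'E'
from h import *
from bench import robot
S=robot.camera_params("scene");T=robot.camera_params("top")
d={'dish':((232.2,203.7),(213.7,282),.065),'stand':((230.4,207.4),(212.4,280.5),.058),'rack':((281.2,266.1),(299.4,269.1),0),'rackmid':((281.5,244.4),(302.7,266.5),.0477),
'carrier':((355,346.8),(413.8,258.7),0),'place':((354.7,326.6),(416.7,261.3),.043),'stack':((353.7,334.1),(419.3,262.1),.029),'dropper':((361.8,259.7),(343.2,209.5),.039)}
for k,(s,t,z) in d.items():
    print(k,tri([(S,s),(T,t)]).round(4),onz(S,s,z).round(4),onz(T,t,z).round(4))
q=robot.get_obs()
Q=q['qpos']
R=Ro.from_euler('ZYZYZYZ',[0]*3) if 0 else None
import itertools
for sg in itertools.product([1,-1],repeat=2):
    M=np.eye(3)
    for i,a in enumerate('zyzyzyz'):
        s=1
        if i in(2,):s=sg[0]
        if i in(4,):s=sg[1]
        M=M@Ro.from_euler(a,s*Q[i]).as_matrix()
    print(sg,M.round(4))
for n in("scene","top"):
    im=cv2.imread(f"pics/{n}0.png")
    for nm,(s,t,z) in d.items():
        if nm in('dish','rack','carrier'):
            u,v=map(int,s if n=="scene" else t)
            c=im[max(0,v-50):v+50,max(u-60,0):u+60]
            cv2.imwrite(f"pics/c_{n}_{nm}.png",cv2.resize(c,None,fx=6,fy=6,interpolation=cv2.INTER_CUBIC))
E
cd pics; python3 -c "
import cv2,numpy as np
r=[np.hstack([cv2.resize(cv2.imread(f'c_{n}_{m}.png'),(390,290)) for n in('scene','top')]) for m in('rack','carrier')]
cv2.imwrite('crops0.png',np.vstack(r))"
```

```text
dish [0.4929 0.2409 0.0677] [0.4963 0.2466 0.065 ] [0.4913 0.2419 0.065 ]
stand [0.4935 0.248  0.0549] [0.4898 0.2417 0.058 ] [0.4953 0.2468 0.058 ]
rack [ 0.5332  0.0284 -0.0052] [0.535  0.0186 0.    ] [0.528  0.0299 0.    ]
rackmid [0.5336 0.0181 0.0541] [0.5402 0.0288 0.0477] [0.532  0.0191 0.0477]
carrier [ 0.5556 -0.2721 -0.0083] [ 0.5491 -0.2801  0.    ] [ 0.5561 -0.2714  0.    ]
place [ 0.5478 -0.2733  0.0383] [ 0.5458 -0.279   0.043 ] [ 0.5463 -0.2719  0.043 ]
stack [ 0.5447 -0.2806  0.029 ] [ 0.5441 -0.2804  0.029 ] [ 0.5452 -0.2809  0.029 ]
dropper [ 0.6786 -0.0833  0.0379] [ 0.6752 -0.0843  0.039 ] [ 0.6804 -0.0843  0.039 ]
(1, 1) [[-2.423e-01  9.702e-01  0.000e+00]
 [ 9.702e-01  2.423e-01 -1.000e-04]
 [-1.000e-04  0.000e+00 -1.000e+00]]
(1, -1) [[-0.3955  0.8331 -0.3866]
 [ 0.911   0.4094 -0.0499]
 [ 0.1167 -0.3719 -0.9209]]
(-1, 1) [[-0.8379  0.4872  0.2461]
 [ 0.5439  0.7828  0.3023]
 [-0.0453  0.3871 -0.9209]]
(-1, -1) [[-0.929  0.37   0.   ]
 [ 0.37   0.929 -0.   ]
 [-0.    -0.    -1.   ]]
```

View pics/crops0.png

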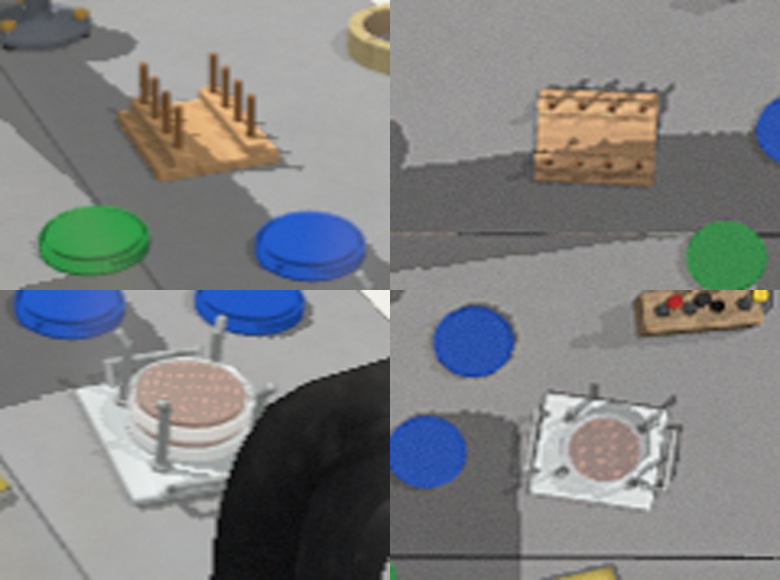

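Call:
arm_command --plan '[{"translation": [2.6,-3.6,0],"dr": [0,0,-0.102]},{"translation": [2.6,-3.6,0],"dr": [0,0,-0.102]},{"translation": [2.6,-3.6,0],"dr": [0,0,-0.102]},{"translation": [2.6,-3.6,0],"dr": [0,0,-0.102]},{"translation": [2.6,-3.6,0],"dr": [0,0,-0.102]},{"translation": [2.6,-3.6,0],"dr": [0,0,-0.102]},{"translation": [2.6,-3.6,0],"dr": [0,0,-0.102]},{"translation": [2.6,-3.6,0],"dr": [0,0,-0.102]},{"translation": [2.6,-3.6,0],"dr": [0,0,-0.102]},{"translation": [2.6,-3.6,0],"dr": [0,0,-0.102]},{"translation": [2.6,-3.6,0],"dr": [0,0,-0.102]},{"translation": [2.6,-3.6,0],"dr": [0,0,-0.102]},{"translation": [2.6,-3.6,0],"dr": [0,0,-0.102]},{"translation": [0,0,0],"dr": [0,0,0]}]'

```text
t: 2.55
ee_pos: [0.4992, 0.1557, 0.2491]
orientation: [[0.013, 1.0, 0.003], [1.0, -0.013, -0.003], [-0.003, 0.003, -1.0]]
wrist_force: [-0.7, -0.4, 0.4]
grip_width: 1.001
```

```bash
cat >> h.py <<'E'
import json,os
def log(robot):
    o=robot.get_obs(); 
    with open('log.jsonl','a') as f: f.write(json.dumps({k:np.asarray(o[k]).tolist() for k in('t','qpos','ee_pos','orientation')})+'\n')
    return o
def chain(q):
    M=np.eye(3);out=[]
    for i,a in enumerate('zyzyzyz'):
        M=M@Ro.from_euler(a,q[i]).as_matrix(); out.append(M)
    return out
E
python3 - <<'E'
from h import *
from bench import robot
with open('log.jsonl','w') as f: f.write(json.dumps({'t':0,'qpos':[-1.06275849,0.50184706,-0.42678481,1.55144113,0.22084759,1.13826941,-0.21033388],'ee_pos':[0.15746378,0.62997703,0.24768193],'orientation':[[-9.70184780e-01,2.42365952e-01,-4.87626482e-04],[2.42366441e-01,9.70183043e-01,-1.83618884e-03],[2.80572886e-05,-1.89962676e-03,-9.99998195e-01]]})+'\n')
o=log(robot); print(o['t'],o['qpos'],o['ee_pos'],o['orientation'],o['wrist_force'])
W=robot.camera_params("wrist"); im=robot.get_image("wrist"); cv2.imwrite("pics/w1.png",im)
for l in ["dish_mid","stand_top","rack","rack_mid"]:
    r=robot.tip_of("wrist",l)
    print(l,[(round(d['p'],2),[round(float(x),1) for x in d['at']],onz(W,d['at'][::-1],{'dish_mid':.065,'stand_top':.058,'rack':0,'rack_mid':.0477}[l]).round(4)) for d in r][:3])
E
```

```text
2.55 [-0.39186593  0.24064269  0.04164231  1.88254472 -0.00743479  1.01698954
 -0.36009057] [0.4992301  0.15572583 0.24911559] [[ 0.01256886  0.99991718  0.00276781]
 [ 0.99991714 -0.01256106 -0.0028177 ]
 [-0.0027827   0.002803   -0.9999922 ]] [-0.67940176 -0.40911895  0.39261604]
dish_mid []
stand_top []
rack [(0.62, [310.4, 353.0], array([ 0.5358,  0.0225, -0.    ]))]
rack_mid [(0.27, [312.2, 355.8], array([0.5342, 0.0472, 0.0477]))]
```

View pics/w1.png

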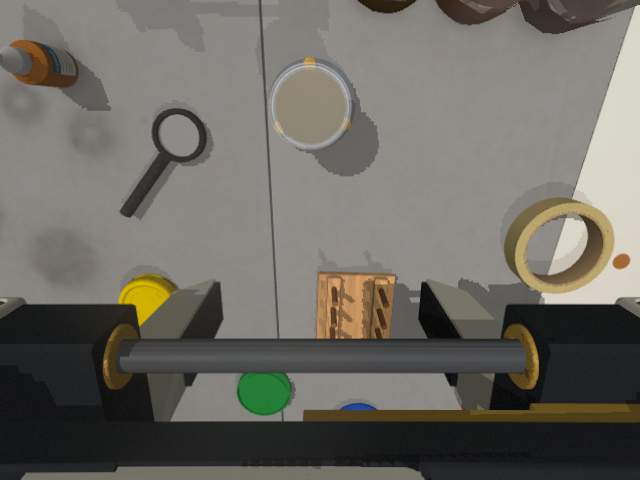

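Run:
```python
from h import *
from bench import robot
W=robot.camera_params("wrist"); im=cv2.imread("pics/w1.png")
for n in (.072,):
    print(onz(W,(312,105),n))
g=cv2.cvtColor(im,cv2.COLOR_BGR2GRAY); e=cv2.Canny(g,40,100)
t=np.linspace(0,2*np.pi,120)
D=cv2.distanceTransform(255-e,cv2.DIST_L2,3)
best=[]
c0=onz(W,(312,105),.072)
for dx in np.arange(-.008,.0081,.0005):
  for dy in np.arange(-.008,.0081,.0005):
    s=0
    for z,r in((.072,.033),(.062,.033)):
      P=[proj(W,(c0[0]+dx+r*np.cos(a),c0[1]+dy+r*np.sin(a),z)) for a in t[::2]]
      d=[min(D[int(round(p[1])),int(round(p[0]))],3) for p in P]; s+=np.mean(d)
      if z==.072:s1=np.mean(d)
    best.append((s1,s,c0[0]+dx,c0[1]+dy))
best.sort(); print(best[:3]); print(sorted(best,key=lambda b:b[1])[:3])
b=best[0]
big=cv2.resize(im[40:200,220:420],None,fx=4,fy=4,interpolation=cv2.INTER_CUBIC)
for z,r,c in((.072,.033,(0,0,255)),(.062,.033,(255,0,0)),(.058,.030,(0,255,0))):
    for a in t:
        p=proj(W,(b[2]+r*np.cos(a),b[3]+r*np.sin(a),z)); cv2.circle(big,(int((p[0]-220+.5)*4),int((p[1]-40+.5)*4)),1,c,-1)
cv2.imwrite("pics/dfit.png",big)
# FK
from scipy.optimize import least_squares
L=[json.loads(l) for l in open('log.jsonl')]
for l in L:
    C=chain(l['qpos']); R=np.array(l['orientation'])
    print((R@C[6].T).round(3).tolist(), C[1][:,2],C[3][:,2],l['ee_pos'])
```

```text
[0.48801628 0.25259198 0.072     ]
[(np.float32(0.61653674), np.float32(1.5955286), np.float64(0.4885162822478171), np.float64(0.2530919771450143)), (np.float32(0.655275), np.float32(1.5796118), np.float64(0.4890162822478171), np.float64(0.2530919771450143)), (np.float32(0.6642868), np.float32(1.6543968), np.float64(0.4880162822478171), np.float64(0.2535919771450143))]
[(np.float32(0.83305), np.float32(1.3609917), np.float64(0.4860162822478171), np.float64(0.2515919771450143)), (np.float32(0.7147284), np.float32(1.4384686), np.float64(0.4890162822478171), np.float64(0.2540919771450143)), (np.float32(0.86488336), np.float32(1.4745152), np.float64(0.4860162822478171), np.float64(0.2520919771450143))]
[[0.47, -0.883, -0.001], [0.883, 0.47, 0.002], [-0.001, -0.002, 1.0]] [ 0.23401132 -0.42028994  0.87669554] [ 0.03108497 -0.9065989  -0.42084695] [0.15746378, 0.62997703, 0.24768193]
[[-0.025, 1.0, -0.0], [-1.0, -0.025, -0.0], [-0.0, 0.0, 1.0]] [ 0.2202612  -0.09102026  0.97118501] [ 0.80113639 -0.2881863  -0.52452754] [0.4992300994689151, 0.15572582549746578, 0.2491155916395613]
```

View pics/dfit.png

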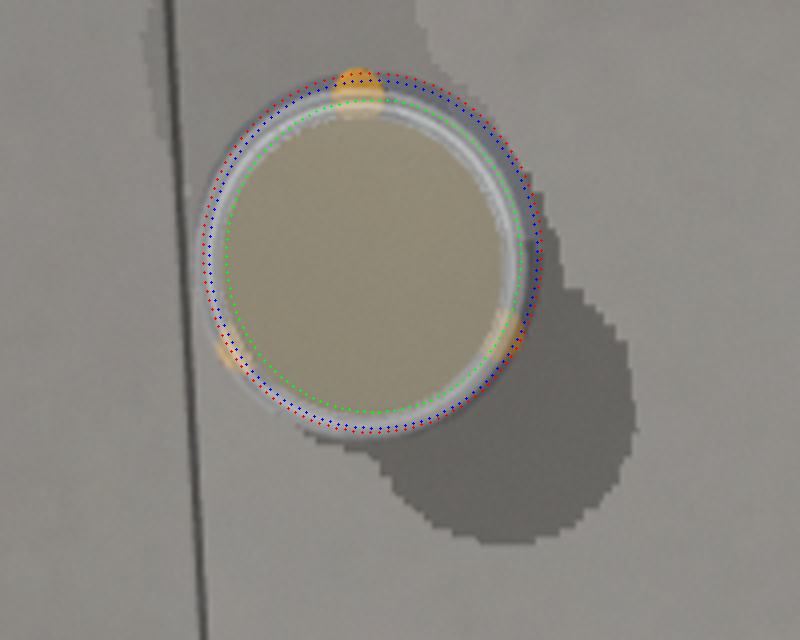

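Run:
```python
from h import *
from bench import robot
W=robot.camera_params("wrist");T=robot.camera_params("top");S=robot.camera_params("scene")
pr=lambda *a:print(*[x if isinstance(x,str) else x.round(4) for x in a])
pr("tape",onz(W,(559,245),.025),onz(T,(272.5,186),.025),onz(S,(348,229),.02))
pr("seam",onz(W,(268,150),0),onz(T,(214,299.5),0))
pr("lens handle end",onz(W,(126,214),.005),onz(T,(256.5,356),.005))
pr("lens centre",onz(W,(180,135),.005),onz(T,(227.5,332),.005))
pr("green",onz(W,(264,393),.014),onz(T,(342,307.5),.014))
for z in(.058,.065,.072): pr("dish",onz(W,(311.8,105.5),z),onz(T,(214,282),z),onz(S,(232.2,203.7),z))
im=cv2.imread("pics/top0.png"); sc=cv2.imread("pics/scene0.png")
a=cv2.resize(im[250:310,180:260],None,fx=5,fy=5,interpolation=cv2.INTER_CUBIC)
b=cv2.resize(sc[180:240,192:272],None,fx=5,fy=5,interpolation=cv2.INTER_CUBIC)
cv2.imwrite("pics/dcrop.png",np.hstack([a,b]))
```

```text
tape [0.734  0.1212 0.025 ] [0.745  0.1011 0.025 ] [0.7406 0.0894 0.02  ]
seam [0.4426 0.2116 0.    ] [0.4474 0.2537 0.    ]
lens handle end [0.2944 0.1466 0.005 ] [0.3023 0.1392 0.005 ]
lens centre [0.3586 0.2259 0.005 ] [0.3635 0.2156 0.005 ]
green [ 0.429 -0.069  0.014] [ 0.4281 -0.0817  0.014 ]
dish [0.4876 0.2525 0.058 ] [0.4915 0.2426 0.058 ] [0.5007 0.2626 0.058 ]
dish [0.4877 0.2524 0.065 ] [0.4913 0.2412 0.065 ] [0.4963 0.2466 0.065 ]
dish [0.4879 0.2522 0.072 ] [0.4911 0.2397 0.072 ] [0.4918 0.2305 0.072 ]
```

View pics/dcrop.png

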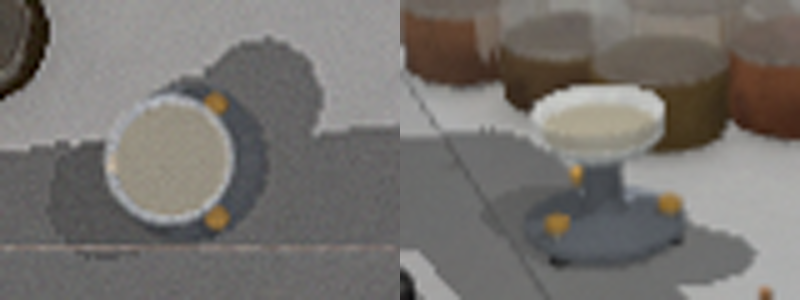

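```bash
cat >> h.py <<'E'
import pickle
def shot(robot,name,fn):
    p=robot.camera_params(name); im=robot.get_image(name); cv2.imwrite(f'pics/{fn}.png',im); pickle.dump(p,open(f'pics/{fn}.pkl','wb')); return p,im
def load(fn): return pickle.load(open(f'pics/{fn}.pkl','rb')),cv2.imread(f'pics/{fn}.png')
E
python3 - <<'E'
from h import *
from bench import robot
o=log(robot);print(o['t'],o['ee_pos'],o['orientation'][0],abs(o['joint_vel']).max())
W,im=shot(robot,"wrist","w2"); T,_=shot(robot,"top","t2")
W2=robot.camera_params("wrist"); print(abs(W2['world_from_camera']-W['world_from_camera']).max())
W0=robot.camera_params("wrist")['world_from_camera']
g=cv2.cvtColor(im,cv2.COLOR_BGR2GRAY);g0=cv2.cvtColor(cv2.imread("pics/w1.png"),cv2.COLOR_BGR2GRAY)
print(cv2.phaseCorrelate(g0[:270].astype(float),g[:270].astype(float)))
o=robot.get_obs();R=o['orientation'];print(np.round(R.T@(W0[:3,3]-o['ee_pos']),4));print(np.round(R.T@W0[:3,:3],4))
E
```

```text
2.8 [0.49468287 0.16418178 0.24870662] [-3.02543497e-03  9.99995322e-01 -4.49949381e-04] 0.008649730926860433
0.0002306024044619651
((2.711687967693308, 12.642068611311032), 0.15462361553053872)
[ 0.0823  0.     -0.1356]
[[ 3.000e-04  9.528e-01  3.036e-01]
 [ 1.000e+00 -1.000e-04 -6.000e-04]
 [-5.000e-04  3.036e-01 -9.528e-01]]
```

View pics/w2.png

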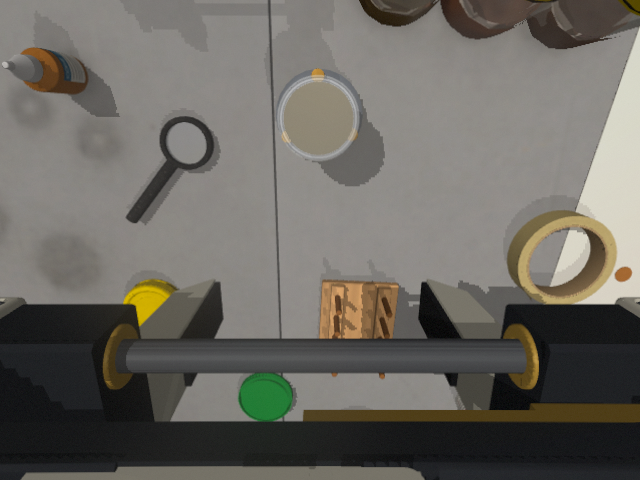

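View pics/t2.png

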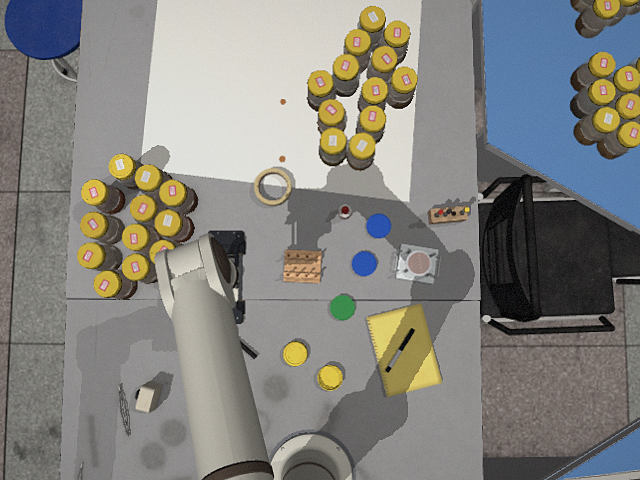

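Run:
```python
from h import *
W,im=load("w2");T,_=load("t2")
pr=lambda *a:print(*[x if isinstance(x,str) else x.round(4) for x in a])
pr("tape",onz(W,(561.5,257),.025),onz(T,(272.5,186),.025))
pr("seam",onz(W,(272,150),0),onz(T,(214,299.5),0))
pr("handle end",onz(W,(131,219),.005),onz(T,(256.5,356),.005))
pr("green",onz(W,(266,397),.014),onz(T,(342,307.5),.014))
c=onz(W,(318.7,116),.066); pr("dish",c,onz(T,(214,282),.066))
big=cv2.resize(im[50:210,220:420],None,fx=4,fy=4,interpolation=cv2.INTER_CUBIC)
t=np.linspace(0,2*np.pi,150)
for z,r,cc in((.072,.033,(0,0,255)),(.060,.027,(0,255,0)),(.0,.041,(0,0,0))):
    for a in t:
        p=proj(W,(c[0]+r*np.cos(a),c[1]+r*np.sin(a),z)); cv2.circle(big,(int((p[0]-220+.5)*4),int((p[1]-50+.5)*4)),1,cc,-1)
cv2.imwrite("pics/dfit2.png",big)
```

```text
tape [0.739  0.1084 0.025 ] [0.745  0.1011 0.025 ]
seam [0.4466 0.2116 0.    ] [0.4474 0.2537 0.    ]
handle end [0.2987 0.1413 0.005 ] [0.3023 0.1392 0.005 ]
green [ 0.4311 -0.0747  0.014 ] [ 0.4281 -0.0817  0.014 ]
dish [0.4932 0.2444 0.066 ] [0.4913 0.241  0.066 ]
```

View pics/dfit2.png

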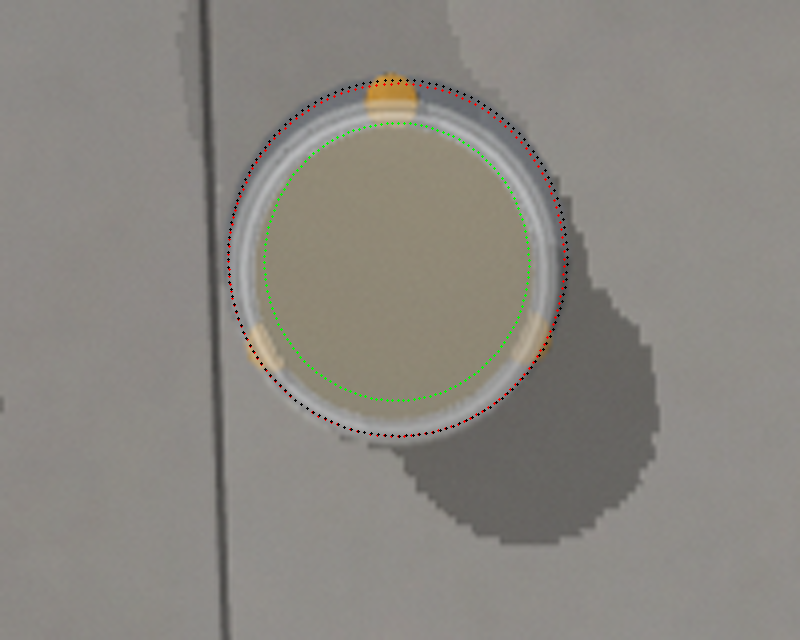

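Call:
arm_command --plan '[{"translation": [1,-4.5,0]},{"translation": [1,-4.5,0]},{"translation": [1,-4.5,0]},{"translation": [1,-4.5,0]},{"translation": [0.5,-4,0]},{"translation": [0,0,0]},{"translation": [0,0,0]},{"translation": [0,0,0]}]'

```text
invalid input at $.plan[0]: expected keys translation, dr
```

Run:
```python
from h import *
from bench import robot
o=log(robot);print(o['t'],o['ee_pos'],abs(o['joint_vel']).max())
W,im=shot(robot,"wrist","w3")
for l in ["rack","rack_mid"]:
    r=robot.tip_of("wrist",l)
    print(l,[(round(d['p'],2),[round(float(x),1) for x in d['at']],onz(W,d['at'][::-1],{'rack':0,'rack_mid':.0477}[l]).round(4)) for d in r][:3])
```

```text
2.9 [0.4947688  0.16413538 0.24875886] 0.005523574068800735
rack [(0.74, [318.1, 356.5], array([0.5369, 0.0229, 0.    ]))]
rack_mid [(0.73, [321.8, 357.8], array([0.5331, 0.0464, 0.0477])), (0.66, [343.7, 358.3], array([0.5344, 0.021 , 0.0477]))]
```

Call:
arm_command --plan '[{"translation": [0,-4.5,0]},{"translation": [0,-4.5,0]},{"translation": [0,-4.5,0]},{"translation": [0,-4.5,0]},{"translation": [0,-4.5,0]},{"translation": [0,-4.5,0]},{"translation": [0,-3,0]},{"translation": [0,0,0]},{"translation": [0,0,0]},{"translation": [0,0,0]}]'

```text
invalid input at $.plan[0]: expected keys translation, dr
```

Run:
```python
from h import *
from bench import robot
o=log(robot);print(o['t'],o['ee_pos'],abs(o['joint_vel']).max())
W,im=shot(robot,"wrist","w4")
for l,z in [("carrier",0),("carrier_place",.043),("stack_mid",.029)]:
    r=robot.tip_of("wrist",l)
    print(l,[(round(d['p'],2),[round(float(x),1) for x in d['at']],onz(W,d['at'][::-1],z).round(4)) for d in r][:3])
```

```text
3.05 [0.49508412 0.16348582 0.24876469] 0.005415012055499525
carrier []
carrier_place []
stack_mid [(0.91, [394.6, 263.9], array([ 0.4317, -0.0593,  0.029 ]))]
```

View pics/w3.png

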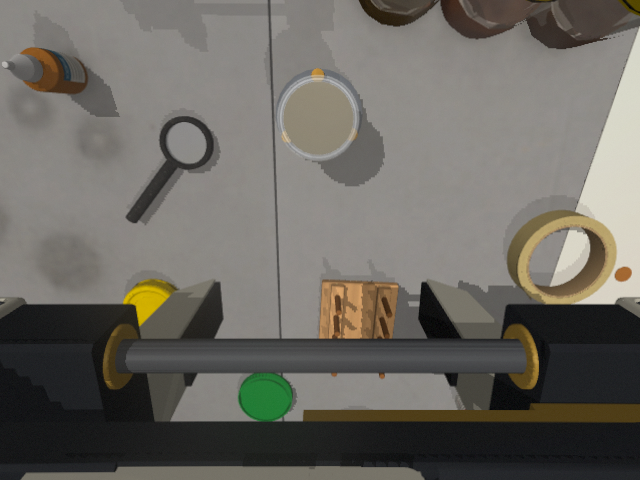

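View pics/w4.png

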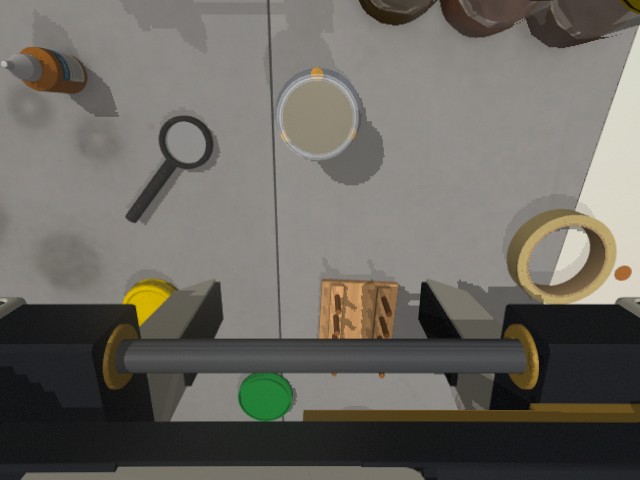

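Both keys are needed per row, so nothing moved. I'll resend with "dr" included.

Call:
arm_command --plan '[{"translation": [1,-4.5,0],"dr": [0,0,0]},{"translation": [1,-4.5,0],"dr": [0,0,0]},{"translation": [1,-4.5,0],"dr": [0,0,0]},{"translation": [1,-4.5,0],"dr": [0,0,0]},{"translation": [0.5,-4,0],"dr": [0,0,0]},{"translation": [0,0,0],"dr": [0,0,0]},{"translation": [0,0,0],"dr": [0,0,0]},{"translation": [0,0,0],"dr": [0,0,0]}]'

```text
t: 4.05
ee_pos: [0.5404, -0.056, 0.2486]
orientation: [[-0.001, 1.0, -0.0], [1.0, 0.001, 0.001], [0.001, -0.0, -1.0]]
wrist_force: [0.6, 0.6, 0.5]
grip_width: 0.999
```

Run:
```python
from h import *
from bench import robot
o=log(robot);print(o['t'],o['ee_pos'],abs(o['joint_vel']).max())
W,im=shot(robot,"wrist","w5")
for l in ["rack","rack_mid"]:
    r=robot.tip_of("wrist",l)
    print(l,[(round(d['p'],2),[round(float(x),1) for x in d['at']],onz(W,d['at'][::-1],{'rack':0,'rack_mid':.0477}[l]).round(4)) for d in r][:3])
```

```text
4.05 [ 0.54040129 -0.05601639  0.24858305] 0.013761532324511125
rack [(0.72, [121.0, 316.1], array([0.5363, 0.0192, 0.    ]))]
rack_mid [(0.79, [118.2, 310.7], array([0.5323, 0.0223, 0.0477]))]
```

Call:
arm_command --plan '[{"translation": [0,-4.5,0],"dr": [0,0,0]},{"translation": [0,-4.5,0],"dr": [0,0,0]},{"translation": [0,-4.5,0],"dr": [0,0,0]},{"translation": [0,-4.5,0],"dr": [0,0,0]},{"translation": [0,-4.5,0],"dr": [0,0,0]},{"translation": [0,-4.5,0],"dr": [0,0,0]},{"translation": [0,-3,0],"dr": [0,0,0]},{"translation": [0,0,0],"dr": [0,0,0]},{"translation": [0,0,0],"dr": [0,0,0]},{"translation": [0,0,0],"dr": [0,0,0]}]'

```text
t: 5.2
ee_pos: [0.5414, -0.355, 0.2485]
orientation: [[-0.003, 1.0, 0.0], [1.0, 0.003, 0.002], [0.002, 0.0, -1.0]]
wrist_force: [-0.5, 0.4, -0.2]
grip_width: 0.998
```

Run:
```python
from h import *
from bench import robot
o=log(robot);print(o['t'],o['ee_pos'],abs(o['joint_vel']).max())
W,im=shot(robot,"wrist","w6")
for l,z in [("carrier",0),("carrier_place",.043),("stack_mid",.029)]:
    r=robot.tip_of("wrist",l)
    print(l,[(round(d['p'],2),[round(float(x),1) for x in d['at']],onz(W,d['at'][::-1],z).round(4)) for d in r][:3])
```

```text
5.2 [ 0.54138791 -0.35499787  0.24846099] 0.009790756391949307
carrier []
carrier_place []
stack_mid [(0.64, [121.0, 325.7], array([ 0.5462, -0.2791,  0.029 ]))]
```

View pics/w5.png

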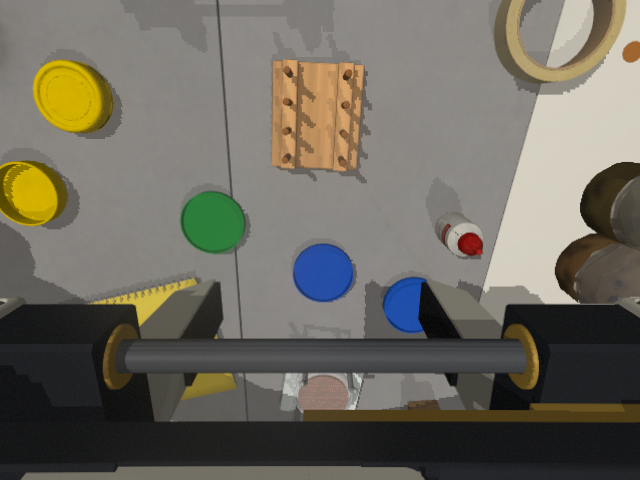

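View pics/w6.png

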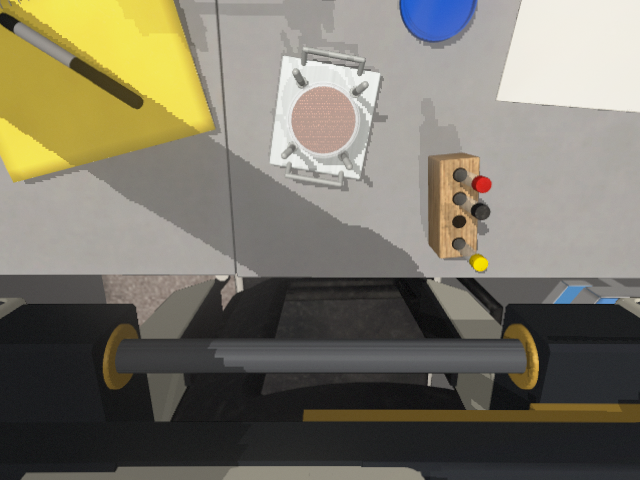

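Run:
```python
from h import *
for fn,(x0,y0,x1,y1) in {'w5':(255,45,385,185),'w6':(255,35,395,200)}.items():
    _,im=load(fn); c=cv2.resize(im[y0:y1,x0:x1],None,fx=4.2 if fn=='w5' else 3.6,fy=4.2 if fn=='w5' else 3.6,interpolation=cv2.INTER_CUBIC); cv2.imwrite(f"pics/z_{fn}.png",c); print(c.shape)
```

```text
(588, 546, 3)
(594, 504, 3)
```

View pics/z_w5.png

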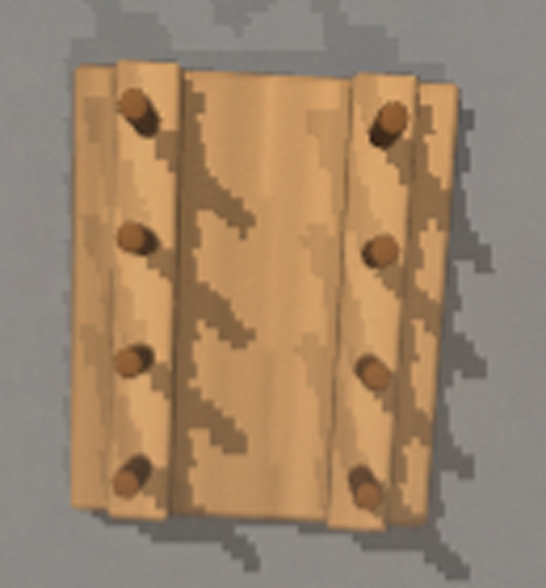

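View pics/z_w6.png

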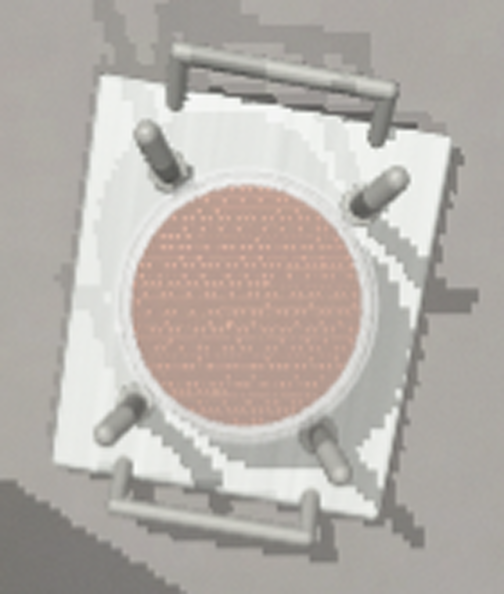

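```bash
cat > fit.py <<'E'
from h import *
from scipy.optimize import least_squares
def rk(p,X): c,s=np.cos(p[2]),np.sin(p[2]); return np.array([p[0]+c*X[0]-s*X[1],p[1]+s*X[0]+c*X[1],X[2]])
W5,_=load('w5');W6,_=load('w6')
z5=lambda u,v:np.array([255+(u+.5)/4.2-.5,45+(v+.5)/4.2-.5])
z6=lambda u,v:np.array([255+(u+.5)/3.6-.5,35+(v+.5)/3.6-.5])
ys=[36,12,-12,-36]
D=[((-.025,y/1e3,.054),z5(*q)) for y,q in zip(ys,[(133,103),(130,236),(127,361),(126,482)])]+[((.025,y/1e3,.054),z5(*q)) for y,q in zip(ys,[(391,115),(381,247),(376,376),(368,494)])]
r=least_squares(lambda p:np.concatenate([proj(W5,rk(p,X))-q for X,q in D]),[.53,.02,0])
print('rack',r.x,'res',r.fun.reshape(-1,2).round(1).tolist())
B=[((-.046,.05,.008),z6(102,75)),((.046,.05,.008),z6(450,137)),((-.046,-.05,.008),z6(55,463)),((.046,-.05,.008),z6(376,518))]
U=[((-1,1),z6(148,130)),((1,1),z6(396,178)),((-1,-1),z6(106,436)),((1,-1),z6(340,474))]
def g(p): return np.concatenate([proj(W6,rk(p,X))-q for X,q in B]+[proj(W6,rk(p,(sx*(.025+p[3]),sy*(.0294+p[4]),.059)))-q for (sx,sy),q in U])
r=least_squares(g,[.547,-.275,-.2,0.003,.003]); print('car',r.x,'res',r.fun.reshape(-1,2).round(1).tolist())
r2=least_squares(lambda p:np.concatenate([proj(W6,rk(p,X))-q for X,q in B]),[.547,-.275,-.2]);print('base only',r2.x)
print('stack dish top',onz(W6,z6(249,305),.036))
E
python3 fit.py
```

```text
rack [ 0.53607811  0.02304896 -0.0443611 ] res [[-0.4, -0.3], [-0.2, -0.2], [-0.0, 0.3], [-0.3, 0.3], [0.3, 0.0], [0.7, 0.2], [-0.0, -0.4], [0.0, 0.2]]
car [ 0.54383891 -0.2783799  -0.16159321  0.00290792  0.00392154] res [[-1.1, -1.5], [1.8, -0.6], [-1.6, 1.0], [1.0, 0.9], [-0.2, 0.6], [0.0, -0.3], [0.1, -0.0], [-0.0, 0.3]]
base only [ 0.54381645 -0.27853688 -0.15995935]
stack dish top [ 0.54446413 -0.27756774  0.036     ]
```

```bash
cat > kin.py <<'E'
from h import *
from scipy.optimize import least_squares
L=[json.loads(l) for l in open('log.jsonl')]
def pos(q,P):
    C=chain(q); a,h,l1,l2,l3,o1,o2,o3,bx,by=P
    p=np.array([0,0,h])+C[1]@[0,0,l1]+C[2]@[o1,0,0]+C[3]@[o2,0,l2]+C[5]@[o3,0,l3]
    return Ro.from_euler('z',a).apply(p)+[bx,by,0]
lo=L
def res(P,full): 
    P=np.array(P) if full else np.r_[P,0,0,0,0,0]
    return np.concatenate([pos(l['qpos'],P)-l['ee_pos'] for l in lo])
if __name__=='__main__':
    for l in L:
        C=chain(l['qpos']);R=np.array(l['orientation']); 
        # R=Rz(a) C Rz(b); both z down => only a-b visible
        print(np.arctan2(*(R@C[6].T)[[1,0],[0,0]]) , np.round(l['qpos'],3),np.round(l['ee_pos'],4))
    for a0 in (0.8,2.4,-.8):
        r=least_squares(lambda P:res(P,0),[a0,.35,.4,.4,.2]);print(r.cost,r.x,abs(r.fun).max())
E
python3 kin.py
```

```text
1.0811880843919814 [-1.063  0.502 -0.427  1.551  0.221  1.138 -0.21 ] [0.1575 0.63   0.2477]
-1.5959269557782882 [-0.392  0.241  0.042  1.883 -0.007  1.017 -0.36 ] [0.4992 0.1557 0.2491]
-1.5647452456504811 [-0.399  0.239  0.032  1.885 -0.01   1.017 -0.36 ] [0.4947 0.1642 0.2487]
-1.5646143414737903 [-0.399  0.239  0.032  1.885 -0.01   1.017 -0.36 ] [0.4948 0.1641 0.2488]
-1.567164672378311 [-0.399  0.239  0.033  1.885 -0.009  1.017 -0.36 ] [0.4951 0.1635 0.2488]
-1.5678260404181312 [-0.085  0.28   0.166  1.837 -0.054  1.029  0.105] [ 0.5404 -0.056   0.2486]
-1.565196669869095 [ 0.338  0.472  0.279  1.577 -0.142  1.114  0.653] [ 0.5414 -0.355   0.2485]
0.635109685508486 [  0.31287521 145.51039483   0.33546384   0.23173944 145.46382102] 0.7053400527876904
0.635125692739731 [   3.45427319 -144.99373191   -0.33331668   -0.23250229 -145.44191328] 0.7053294660784248
0.6351096854719547 [  0.31287305 145.51043162   0.33546212   0.23173997 145.46385592] 0.7053399722629836
```

```bash
sed -i "s/M=M@Ro.from_euler(a,q\[i\])/M=M@Ro.from_euler(a,q[i]*(-1 if a=='z' else 1))/" h.py; sed -i 's/(0.8,2.4,-.8)/(0.,)/' kin.py
cat >> kin.py <<'E'
    r=least_squares(lambda P:res(P,1),np.r_[r.x,0,0,0,0,0]);print(r.cost,r.x,abs(r.fun).max())
E
python3 kin.py
```

```text
-1.5707960870598043 [-1.063  0.502 -0.427  1.551  0.221  1.138 -0.21 ] [0.1575 0.63   0.2477]
-1.5707886660146553 [-0.392  0.241  0.042  1.883 -0.007  1.017 -0.36 ] [0.4992 0.1557 0.2491]
-1.570796124340447 [-0.399  0.239  0.032  1.885 -0.01   1.017 -0.36 ] [0.4947 0.1642 0.2487]
-1.5707962897972019 [-0.399  0.239  0.032  1.885 -0.01   1.017 -0.36 ] [0.4948 0.1641 0.2488]
-1.5707963258549669 [-0.399  0.239  0.033  1.885 -0.009  1.017 -0.36 ] [0.4951 0.1635 0.2488]
-1.570796224349768 [-0.085  0.28   0.166  1.837 -0.054  1.029  0.105] [ 0.5404 -0.056   0.2486]
-1.570796326385953 [ 0.338  0.472  0.279  1.577 -0.142  1.114  0.653] [ 0.5414 -0.355   0.2485]
3.806962733422835e-05 [-0.04705832  0.97981175  0.50149172  0.47348217  0.96968419] 0.004445583286457833
4.541831659621697e-06 [-0.04289568  0.44100555  0.50999318  0.29607284  0.48077699 -0.09978546
  0.08836565 -0.27604124  0.01626605  0.00201035] 0.0019134995449681114
```

```bash
cat > ik.py <<'E'
from kin import *
P=np.array([0,.36,.5,.473,.35,0,0,0,0,0.])
r=least_squares(lambda p:res(np.r_[0,p[0],p[1],p[2],p[0]-.01,p[3:6],0,0],1)+0,[.36,.5,.47,0,0,0]) if 0 else None
r=least_squares(lambda p:res(np.r_[0,.36,p[0],p[1],p[2],0,0,0,0,0],1),[.5,.47,.35]);P=np.r_[0,.36,r.x,0,0,0,0,0]
b=Ro.from_euler('z',np.pi/2)
LO=np.array([-2.88,-.31,-1.54,.2,-1.41,.19,-2.57]);HI=np.array([2.88,2.03,1.56,2.42,4.55,2.02,2.57])
# R = Rz(a) C Rz(b): from data
C=chain(L[-1]['qpos'])[6]; RB=C.T@np.array(L[-1]['orientation'])
def fk(q): return pos(q,P),chain(q)[6]@RB
def err(q,p,R):
    a,B=fk(q); return np.r_[p-a,.3*Ro.from_matrix(R@B.T).as_rotvec()]
def ik(q,p,R,reg=.003):
    q=np.clip(q,LO+1e-4,HI-1e-4)
    r=least_squares(lambda x:np.r_[err(x,p,R),reg*(x-q)],q,bounds=(LO,HI)); return r.x,np.linalg.norm(err(r.x,p,R))
def Rt(theta,yaw,camup):
    # theta: 0 tool points +y horizontally, pi/2 down, pi -> -y ; jaw along x (rot by yaw). camup: sign of tool y=+x
    z=np.array([0,np.cos(theta),-np.sin(theta)]); y=np.array([camup,0,0.]); x=np.cross(y,z)
    return Ro.from_euler('z',yaw).as_matrix()@np.c_[x,y,z]
if __name__=='__main__':
    print(P,abs(r.fun).max(),RB.round(3))
    q0=np.array(L[-1]['qpos'])
    d=np.pi/180
    dish=[.4925,.242];rack=[.536,.023];car=[.5438,-.2783]
    for camup in(1,-1):
      for A in(1,-1):
        t1,t2=(45,135) if A==1 else (135,45)
        q=q0.copy()
        if camup==-1: q[6]-=np.pi*np.sign(q[6])
        seq=[(dish,.15,90,0),(dish,.15,t1,0),(dish,.065,t1,0),(dish,.15,t1,0),(dish,.15,90,0),(rack,.15,90,0),(rack,.15,t2,-.044),(rack,.0477,t2,-.044),(rack,.15,t2,-.044),(rack,.15,90,-.044),(rack,.15,t1,-.044),(rack,.0477,t1,-.044),(rack,.15,t1,-.044),(rack,.15,90,-.044),(car,.15,90,-.16),(car,.15,t2,-.16),(car,.043,t2,-.16)]
        print('camup',camup,'A',A)
        for (xy,z,t,yw) in seq:
            q,e=ik(q,np.array([*xy,z]),Rt(t*d,yw,camup)); print(xy,z,t,q.round(2),round(e,4), 'margin',np.minimum(q-LO,HI-q).min().round(2))
E
python3 ik.py
python3 - <<'E'
from h import *
T,_=load('t2');W,_=load('w6')
print([onz(W,u,.05).round(3) for u in((430,155),(478,155),(440,258),(482,252))]); print([onz(W,u,.09).round(3) for u in((482,184),(480,263))])
E
```

```text
[0.         0.36       0.49943172 0.47328937 0.3480205  0.
 0.         0.         0.         0.        ] 0.026381012806252567 [[-0. -1. -0.]
 [ 1.  0. -0.]
 [ 0. -0.  1.]]
camup 1 A 1
[0.4925, 0.242] 0.15 90 [-0.55  0.41  0.11  1.9  -0.06  0.83 -0.4 ] 0.0001 margin 0.52
[0.4925, 0.242] 0.15 45 [ 0.1   0.51 -0.11  2.08 -1.03  0.89  0.82] 0.0001 margin 0.34
[0.4925, 0.242] 0.065 45 [ 0.13  0.68 -0.14  2.08 -1.13  0.79  1.01] 0.0 margin 0.28
[0.4925, 0.242] 0.15 45 [ 0.1   0.51 -0.11  2.08 -1.03  0.89  0.82] 0.0 margin 0.34
[0.4925, 0.242] 0.15 90 [-0.7   0.43  0.3   1.9  -0.17  0.84 -0.31] 0.0001 margin 0.52
[0.536, 0.023] 0.15 90 [-0.34  0.41  0.36  1.93 -0.19  0.83  0.13] 0.0 margin 0.49
[0.536, 0.023] 0.15 135 [-0.98  0.78  0.71  1.79  0.27  1.06 -0.56] 0.0 margin 0.63
[0.536, 0.023] 0.0477 135 [-0.93  0.95  0.65  1.78  0.22  0.93 -0.62] 0.0 margin 0.64
[0.536, 0.023] 0.15 135 [-0.98  0.78  0.71  1.79  0.27  1.06 -0.56] 0.0 margin 0.63
[0.536, 0.023] 0.15 90 [-0.46  0.44  0.51  1.93 -0.28  0.84  0.15] 0.0001 margin 0.49
[0.536, 0.023] 0.15 45 [ 0.18  0.62  0.28  1.89 -0.94  1.25  0.
[... 4425 characters left out ...]
] 0.0477 135 [-1.32  1.69  1.56  1.9  -1.1   1.22 -2.57] 0.0536 margin 0.0
[0.536, 0.023] 0.15 135 [-1.3   1.42  1.56  1.89 -0.84  1.15 -2.57] 0.0662 margin 0.0
[0.536, 0.023] 0.15 90 [-1.01  1.04  1.49  1.93 -1.09  1.32 -2.35] 0.0 margin 0.07
[0.5438, -0.2783] 0.15 90 [-0.38  1.06  1.41  1.74 -1.08  1.34 -2.04] 0.0 margin 0.15
[0.5438, -0.2783] 0.15 45 [ 0.2   1.11  1.05  1.46 -1.24  1.92 -1.88] 0.0 margin 0.1
[0.5438, -0.2783] 0.043 45 [ 0.23  1.25  0.98  1.45 -1.31  1.83 -1.81] 0.0 margin 0.1
[array([ 0.637, -0.307,  0.05 ]), array([ 0.678, -0.307,  0.05 ]), array([ 0.655, -0.402,  0.05 ]), array([ 0.694, -0.396,  0.05 ])]
[array([ 0.668, -0.325,  0.09 ]), array([ 0.675, -0.391,  0.09 ])]
```

Call:
arm_command --plan '[{"translation": [-0.4,4.4,0],"dr": [0,0,0]},{"translation": [-0.4,4.4,0],"dr": [0,0,0]},{"translation": [-0.4,4.4,0],"dr": [0,0,0]},{"translation": [-0.4,4.4,0],"dr": [0,0,0]},{"translation": [-0.4,4.4,0],"dr": [0,0,0]},{"translation": [-0.4,4.4,0],"dr": [0.131,0,0]},{"translation": [-0.4,4.4,0],"dr": [0.131,0,0]},{"translation": [-0.4,4.4,0],"dr": [0.131,0,0]},{"translation": [-0.4,4.4,-2],"dr": [0.131,0,0]},{"translation": [-0.4,4.4,-3],"dr": [0.131,0,0]},{"translation": [-0.4,4.4,-3],"dr": [0.131,0,0]},{"translation": [-0.4,4.4,-3],"dr": [0,0,0]},{"translation": [0,0,0],"dr": [0,0,0]},{"translation": [0,0,0],"dr": [0,0,0]},{"translation": [0,0,0],"dr": [0,0,0]}]'

```text
t: 6.9
ee_pos: [0.4942, 0.1617, 0.1451]
orientation: [[-0.001, 1.0, 0.002], [0.707, -0.0, 0.707], [0.707, 0.002, -0.707]]
wrist_force: [0.1, -0.9, 0.9]
grip_width: 1.001
```

```bash
python3 - <<'E'
from h import *
from bench import robot
o=log(robot);print(o['t'],o['ee_pos'],o['qpos'].round(2),abs(o['joint_vel']).max(),o['wrist_force'])
W,im=shot(robot,"wrist","w7"); shot(robot,"scene","s7")
E
python3 kin.py|tail -2
```

```text
6.9 [0.49417318 0.16168446 0.14509639] [ 0.17  0.52 -0.08  2.06 -0.98  0.95  0.86] 0.0139117945684221 [ 0.12231389 -0.87909984  0.86096252]
1.0956947357699546e-05 [-0.03949302  0.37794193  0.50620061  0.38634608  0.4181277  -0.04311411
  0.01216437 -0.11926122  0.00317668 -0.00399446] 0.002701684945875138
```

View pics/w7.png

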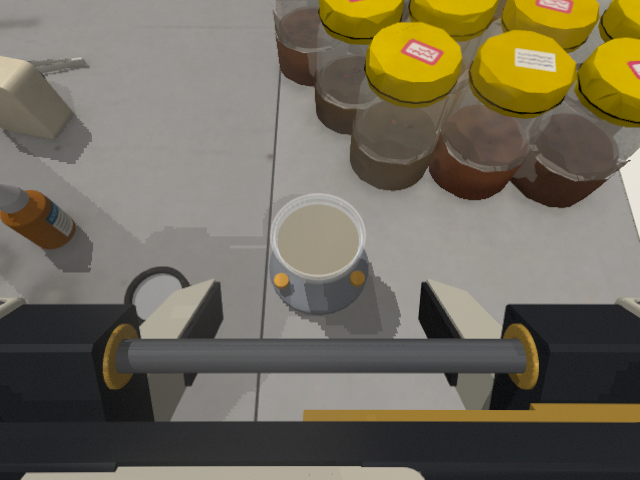

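View pics/s7.png

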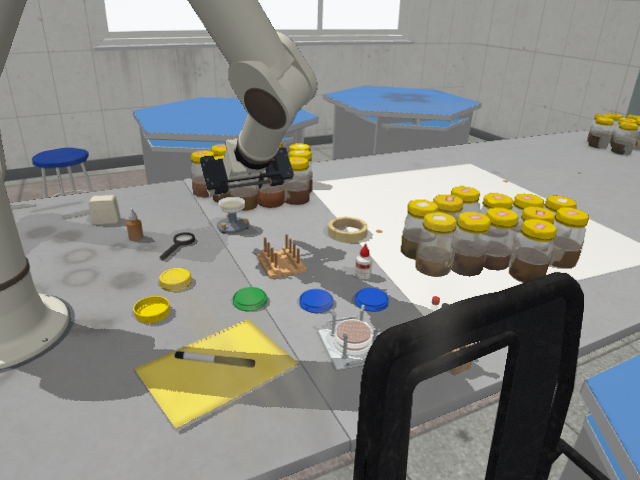

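Run:
```python
from h import *
from bench import robot
o=log(robot);print(o['t'],o['ee_pos'],o['orientation'].round(4))
W,im=load('w7');D=np.array([.4925,.242])
big=cv2.resize(im[170:330,230:410],None,fx=4,fy=4,interpolation=cv2.INTER_CUBIC)
t=np.linspace(0,2*np.pi,150)
for z,r,cc in((.072,.033,(0,0,255)),(.062,.033,(255,0,0)),(.058,.03,(0,255,0)),(.0,.041,(0,0,0))):
    for a in t:
        p=proj(W,(D[0]+r*np.cos(a),D[1]+r*np.sin(a),z)); cv2.circle(big,(int((p[0]-230+.5)*4),int((p[1]-170+.5)*4)),1,cc,-1)
cv2.imwrite("pics/dfit3.png",big)
```

```text
7.0 [0.49453313 0.16118253 0.14539686] [[-0.0011  1.      0.0028]
 [ 0.7075 -0.0012  0.7067]
 [ 0.7067  0.0027 -0.7075]]
```

View pics/dfit3.png

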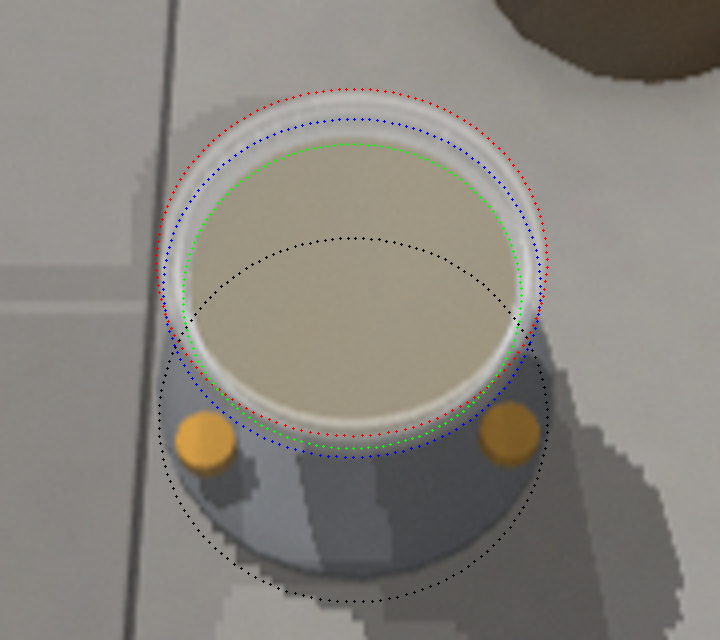

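Call:
arm_command --plan '[{"translation": [-0.1,2.6,-2.6],"dr": [0,0,0]},{"translation": [-0.1,2.6,-2.6],"dr": [0,0,0]},{"translation": [0,2.6,-2.5],"dr": [0,0,0]},{"translation": [0,0,0],"dr": [0,0,0]},{"translation": [0,0,0],"dr": [0,0,0]},{"translation": [0,0,0],"dr": [0,0,0]}]'

```text
t: 7.6
ee_pos: [0.4928, 0.2386, 0.0683]
orientation: [[-0.0, 1.0, 0.003], [0.707, -0.002, 0.707], [0.707, 0.002, -0.707]]
wrist_force: [-0.3, 0.1, -0.6]
grip_width: 0.996
```

Run:
```python
from h import *
from bench import robot
o=log(robot);print(o['t'],o['ee_pos'],o['orientation'].round(4),o['wrist_force'])
W,im=shot(robot,"wrist","w8");
```

```text
7.6 [0.49284518 0.23860035 0.06826016] [[-2.000e-04  1.000e+00  3.100e-03]
 [ 7.075e-01 -2.100e-03  7.067e-01]
 [ 7.067e-01  2.300e-03 -7.075e-01]] [-0.32453189  0.11774075 -0.61305382]
```

View pics/w8.png

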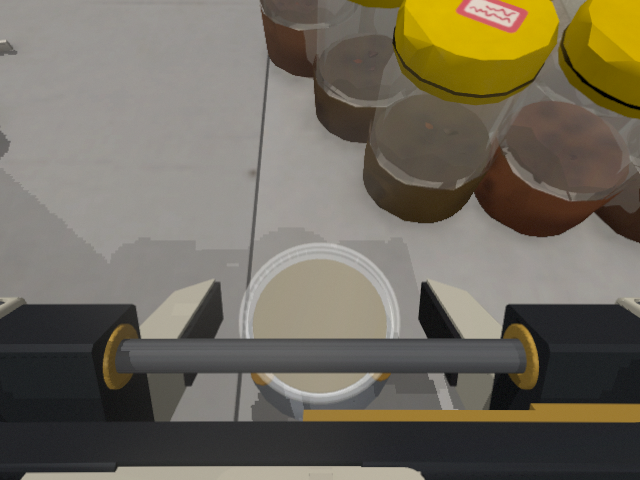

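Run:
```python
from h import *
W,im=load('w8')
t=np.linspace(0,2*np.pi,90)
for y in(.238,.24,.242,.244):
  for z in(.072,.062):
    p=np.array([proj(W,(.4925+.033*np.cos(a),y+.033*np.sin(a),z)) for a in t]); print(y,z,p.min(0).round(1),p.max(0).round(1))
```

```text
0.238 0.072 [235.9 248.6] [402.3 415.6]
0.238 0.062 [240.6 257.8] [397.6 416.5]
0.24 0.072 [236.5 244.5] [401.8 409.4]
0.24 0.062 [241.1 253.9] [397.2 410.7]
0.242 0.072 [237.  240.5] [401.3 403.3]
0.242 0.062 [241.5 250. ] [396.7 404.9]
0.244 0.072 [237.5 236.5] [400.8 397.3]
0.244 0.062 [242.  246.1] [396.3 399.3]
```

Call:
arm_command --plan '[{"translation": [0,0,0],"dr": [0,0,0]},{"translation": [0,0,0],"dr": [0,0,0]},{"translation": [0,0,0],"dr": [0,0,0]},{"translation": [0,0,0],"dr": [0,0,0]},{"translation": [0,0,0],"dr": [0,0,0]},{"translation": [0,0,0],"dr": [0,0,0]}]' --fingers -1 --newtons 12

```text
t: 8.25
ee_pos: [0.4915, 0.24, 0.0677]
orientation: [[-0.0, 1.0, 0.0], [0.707, -0.0, 0.708], [0.708, 0.0, -0.707]]
wrist_force: [-0.1, -0.6, 3.8]
grip_width: 0.699
```

Call:
arm_command --plan '[{"translation": [0,0,0.5],"dr": [0,0,0]},{"translation": [0,0,2],"dr": [0,0,0]},{"translation": [0,0,3],"dr": [0,0,0]},{"translation": [0,0,3],"dr": [0,0,0]},{"translation": [0,0,0],"dr": [0,0,0]},{"translation": [0,0,0],"dr": [0,0,0]}]'

```text
t: 8.85
ee_pos: [0.4914, 0.2403, 0.1531]
orientation: [[-0.002, 1.0, 0.001], [0.707, 0.001, 0.707], [0.707, 0.002, -0.707]]
wrist_force: [-0.2, -0.3, -1.0]
grip_width: 0.697
```

Run:
```python
from h import *
from bench import robot
o=log(robot);print(o['t'],o['ee_pos'],o['orientation'].round(4),o['wrist_force'],o['grip_width'])
W,im=shot(robot,"wrist","w9");_,s=shot(robot,"scene","s9")
cv2.imwrite("pics/v9.png",np.hstack([im[200:430,150:500],cv2.resize(s[120:250,170:340],(350,230))]))
```

```text
8.85 [0.49144935 0.24031859 0.15306018] [[-1.800e-03  1.000e+00  9.000e-04]
 [ 7.070e-01  6.000e-04  7.072e-01]
 [ 7.072e-01  1.900e-03 -7.070e-01]] [-0.21708461 -0.34446315 -0.95496227] 0.6974472119989997
```

View pics/v9.png

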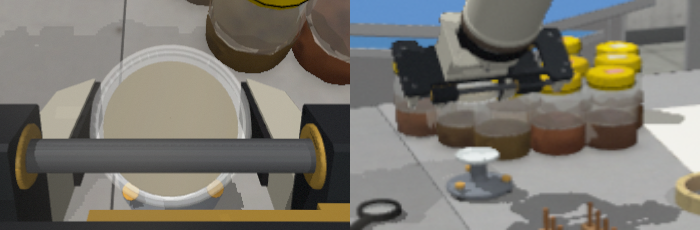

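Call:
arm_command --plan '[{"translation": [0.37,-1.78,0.5],"dr": [-0.131,0,0]},{"translation": [0.37,-1.78,0.5],"dr": [-0.131,0,0]},{"translation": [0.37,-1.78,0],"dr": [-0.131,0,0]},{"translation": [0.37,-1.78,0],"dr": [-0.131,0,0]},{"translation": [0.37,-1.78,0],"dr": [-0.131,0,0]},{"translation": [0.37,-1.78,0],"dr": [-0.131,0,0]},{"translation": [0.37,-1.78,0],"dr": [-0.131,0,0]},{"translation": [0.37,-1.78,0],"dr": [-0.131,0,0]},{"translation": [0.37,-1.78,0],"dr": [-0.131,0,0]},{"translation": [0.37,-1.78,0],"dr": [-0.131,0,0]},{"translation": [0.37,-1.78,-0.5],"dr": [-0.131,0,0]},{"translation": [0.37,-1.78,-0.5],"dr": [-0.131,0,0]},{"translation": [0,0,0],"dr": [0,0,-0.044]},{"translation": [0,0,0],"dr": [0,0,0]},{"translation": [0,0,0],"dr": [0,0,0]},{"translation": [0,0,0],"dr": [0,0,0]}]'

```text
t: 10.55
ee_pos: [0.5361, 0.0261, 0.1534]
orientation: [[0.034, 0.999, -0.031], [0.708, -0.046, -0.705], [-0.705, 0.002, -0.709]]
wrist_force: [-0.0, 1.0, -1.1]
grip_width: 0.699
```

Run:
```python
from h import *
from bench import robot
o=log(robot);print(o['t'],o['ee_pos'],o['orientation'].round(4),o['wrist_force'],o['grip_width'],o['qpos'].round(2))
W,im=shot(robot,"wrist","w10");_,s=shot(robot,"scene","s10")
cv2.imwrite("pics/s10c.png",cv2.resize(s[120:320,180:400],None,fx=3.5,fy=3,interpolation=cv2.INTER_CUBIC))
```

```text
10.55 [0.53608421 0.02606327 0.15344856] [[ 0.0337  0.9989 -0.0313]
 [ 0.708  -0.0459 -0.7047]
 [-0.7054  0.0016 -0.7088]] [-0.03460179  1.0149106  -1.09302505] 0.6994721905020316 [-0.84  0.69  0.46  1.81  0.45  1.13 -0.75]
```

View pics/w10.png

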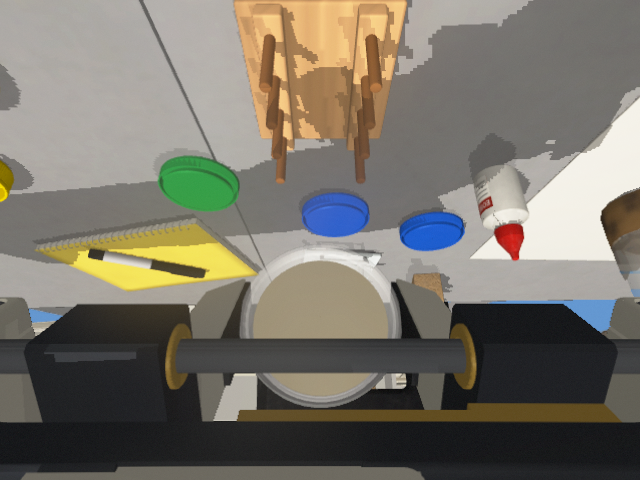

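View pics/s10c.png

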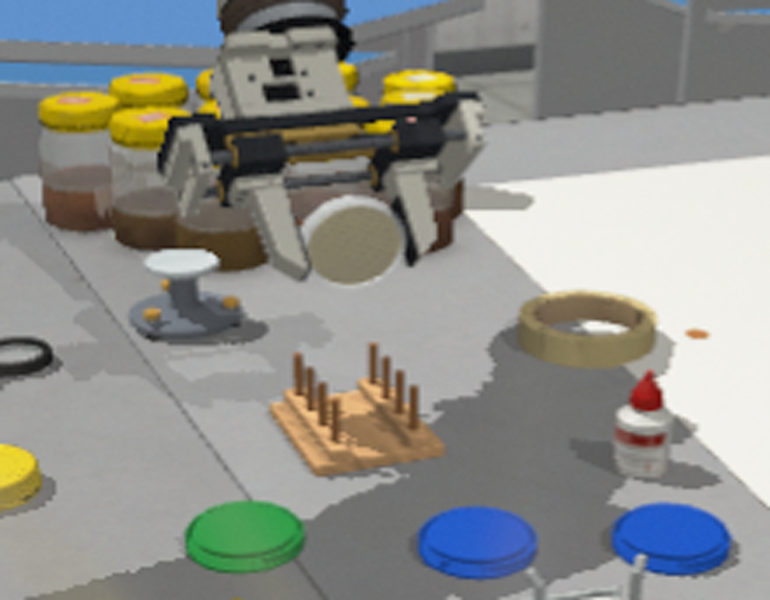

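Run:
```python
from h import *
W,im=load('w10')
def rk(p,X): c,s=np.cos(p[2]),np.sin(p[2]); return np.array([p[0]+c*X[0]-s*X[1],p[1]+s*X[0]+c*X[1],X[2]])
p=(.5361,.0230,-.0444)
big=cv2.resize(im[0:200,220:420],None,fx=4,fy=3,interpolation=cv2.INTER_CUBIC)
for y in(-.036,-.012,.012,.036):
    for x in(-.025,.025):
        u=proj(W,rk(p,(x,y,.054))); cv2.circle(big,(int((u[0]-220+.5)*4),int((u[1]+.5)*3)),4,(255,0,0),-1)
        u=proj(W,rk(p,(x,y,.020))); cv2.circle(big,(int((u[0]-220+.5)*4),int((u[1]+.5)*3)),4,(0,255,0),-1)
cv2.imwrite('pics/rk10.png',big)
```

```text
(no output)
```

View pics/rk10.png

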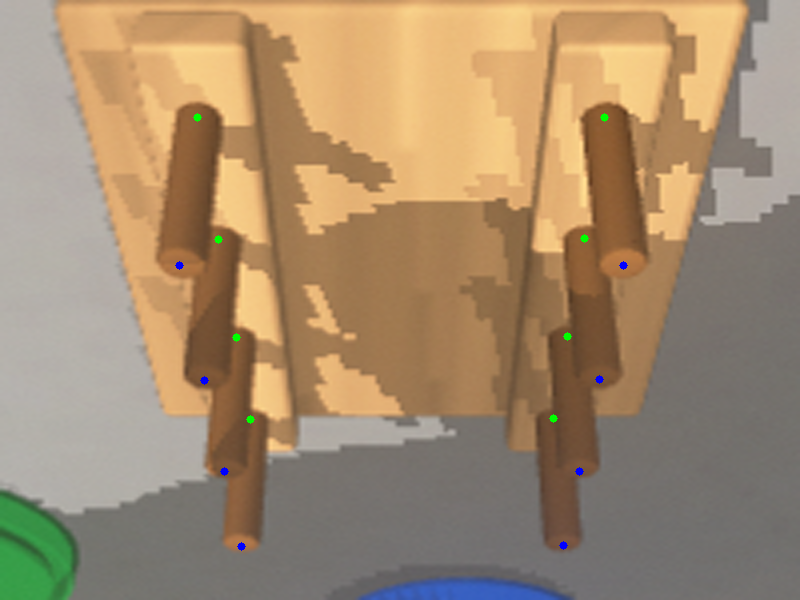

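Run:
```python
from h import *
o=[json.loads(l) for l in open('log.jsonl')][-1]
W,im=load('w10');R=np.array(o['orientation']);p0=np.array(o['ee_pos'])
t=np.linspace(0,2*np.pi,120)
for m in((-.001,0,.003),(0,0,.003),(-.002,0,.003),(-.001,0,.001),(-.001,0,.005)):
  for dn in(.007,-.003):
    n=np.array([.707,0,-.707]);u=np.array([0,1,0]);v=np.cross(n,u)
    P=np.array([proj(W,p0+R@(np.array(m)+dn*n+.033*(np.cos(a)*u+np.sin(a)*v))) for a in t]); print(m,dn,P.min(0).round(1),P.max(0).round(1))
cv2.imwrite('pics/h10.png',cv2.resize(im[230:420,220:420],None,fx=4,fy=3,interpolation=cv2.INTER_CUBIC))
```

```text
(-0.001, 0, 0.003) 0.007 [236.8 246. ] [403.3 412.5]
(-0.001, 0, 0.003) -0.003 [241.4 255.3] [398.6 413.6]
(0, 0, 0.003) 0.007 [236.6 243.8] [403.4 410.2]
(0, 0, 0.003) -0.003 [241.3 253.3] [398.8 411.4]
(-0.002, 0, 0.003) 0.007 [236.9 248.1] [403.1 414.8]
(-0.002, 0, 0.003) -0.003 [241.6 257.3] [398.5 415.7]
(-0.001, 0, 0.001) 0.007 [235.7 247.5] [404.3 416.8]
(-0.001, 0, 0.001) -0.003 [240.5 256.9] [399.6 417.6]
(-0.001, 0, 0.005) 0.007 [237.8 244.5] [402.2 408.3]
(-0.001, 0, 0.005) -0.003 [242.4 253.8] [397.7 409.6]
```

View pics/h10.png

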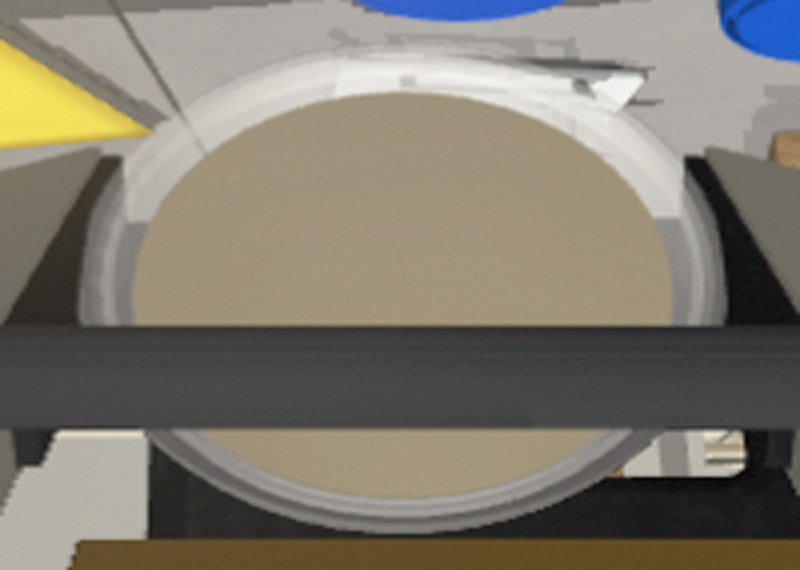

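Call:
arm_command --plan '[{"translation": [0,0,-2.5],"dr": [0,0,0]},{"translation": [0,0,-2.5],"dr": [0,0,0]},{"translation": [0,0,-1.5],"dr": [0,0,0]},{"translation": [0,0,-1],"dr": [0,0,0]},{"translation": [0,0,-1],"dr": [0,0,0]},{"translation": [0,0,-1],"dr": [0,0,0]},{"translation": [0,0,-0.6],"dr": [0,0,0]},{"translation": [0,0,0],"dr": [0,0,0]},{"translation": [0,0,0],"dr": [0,0,0]},{"translation": [0,0,0],"dr": [0,0,0]}]'

```text
t: 11.65
ee_pos: [0.536, 0.0267, 0.0519]
orientation: [[0.032, 0.999, -0.031], [0.706, -0.044, -0.707], [-0.707, 0.001, -0.707]]
wrist_force: [-0.3, 1.3, -0.5]
grip_width: 0.699
```

Run:
```python
from h import *
from bench import robot
o=log(robot);print(o['t'],o['ee_pos'],o['orientation'].round(4),o['wrist_force'],o['moment'],o['grip_width'])
W,im=shot(robot,"wrist","w11");_,s=shot(robot,"scene","s11")
cv2.imwrite("pics/s11c.png",cv2.resize(s[170:290,220:360],None,fx=5,fy=4.5,interpolation=cv2.INTER_CUBIC))
```

```text
11.65 [0.53601954 0.02668396 0.0519158 ] [[ 3.160e-02  9.990e-01 -3.060e-02]
 [ 7.062e-01 -4.400e-02 -7.067e-01]
 [-7.074e-01  7.000e-04 -7.069e-01]] [-0.29602968  1.26635334 -0.53020669] [0.87715321 0.00911569 0.00378925] 0.6991855031601284
```

View pics/w11.png

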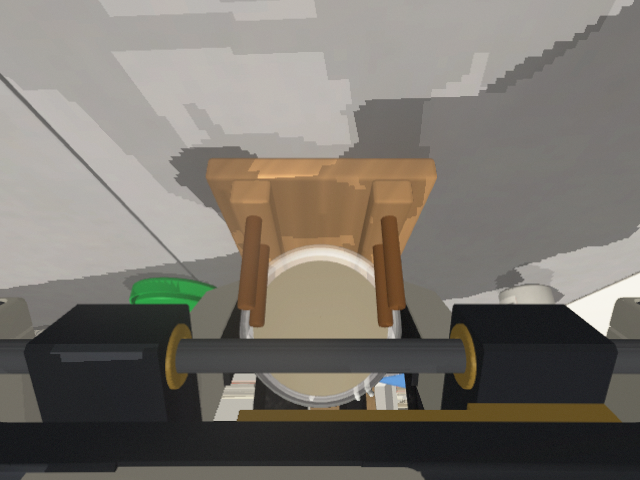

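View pics/s11c.png

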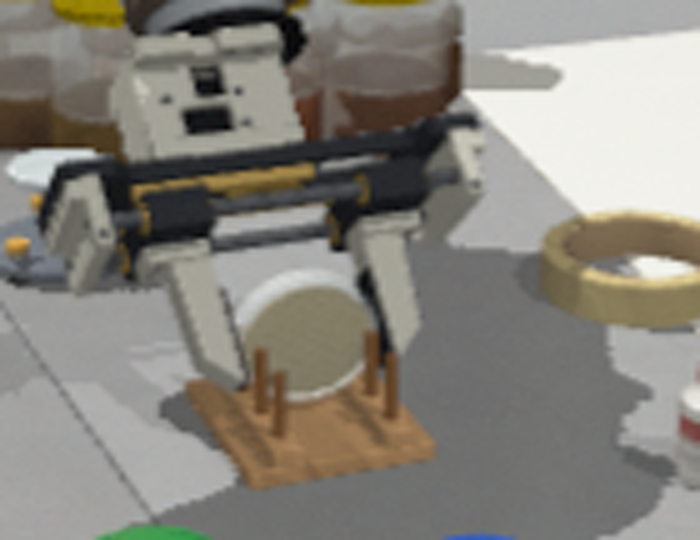

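Call:
arm_command --plan '[{"translation": [0,0,-0.05],"dr": [0,0,0]},{"translation": [0,0,0],"dr": [0,0,0]},{"translation": [0,0,0],"dr": [0,0,0]},{"translation": [0,0,0],"dr": [0,0,0]}]' --fingers 1

```text
t: 12.15
ee_pos: [0.5357, 0.0266, 0.051]
orientation: [[0.031, 0.999, -0.031], [0.706, -0.044, -0.707], [-0.708, 0.0, -0.707]]
wrist_force: [-0.6, -0.0, -0.2]
grip_width: 0.977
```

Run:
```python
from h import *
from bench import robot
o=log(robot);print(o['t'],o['ee_pos'],o['wrist_force'],o['grip_width'])
W,im=shot(robot,"wrist","w12");_,s=shot(robot,"scene","s12")
cv2.imwrite("pics/v12.png",np.hstack([im[200:430,150:500],cv2.resize(s[170:290,220:360],(350,230))]))
```

```text
12.15 [0.53568838 0.02660994 0.05103948] [-0.6171838  -0.00866624 -0.23153228] 0.9774871279728091
```

View pics/v12.png

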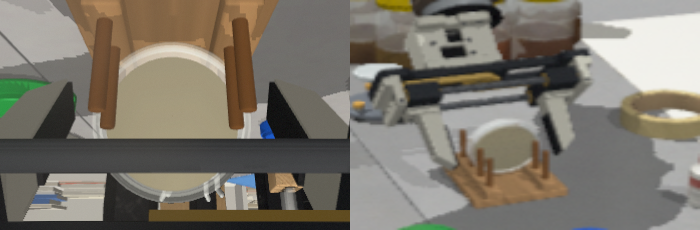

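Call:
arm_command --plan '[{"translation": [0,1.2,1.2],"dr": [0,0,0]},{"translation": [0,2,2.5],"dr": [0,0,0]},{"translation": [0,2,3],"dr": [0,0,0]},{"translation": [0,2,3.3],"dr": [0,0,0]},{"translation": [-0.02,-1.35,0.2],"dr": [0.131,-0.0058,0]},{"translation": [-0.02,-1.35,0.2],"dr": [0.131,-0.0058,0]},{"translation": [-0.02,-1.35,0.2],"dr": [0.131,-0.0058,0]},{"translation": [-0.02,-1.35,0.2],"dr": [0.131,-0.0058,0]},{"translation": [-0.02,-1.35,0.2],"dr": [0.131,-0.0058,0]},{"translation": [-0.02,-1.35,0.2],"dr": [0.131,-0.0058,0]},{"translation": [-0.02,-1.35,0.2],"dr": [0.131,-0.0058,0]},{"translation": [-0.02,-1.35,0.2],"dr": [0.131,-0.0058,0]},{"translation": [-0.02,-1.35,0.2],"dr": [0.131,-0.0058,0]},{"translation": [-0.02,-1.35,0.2],"dr": [0.131,-0.0058,0]},{"translation": [-0.02,-1.35,0.2],"dr": [0.131,-0.0058,0]},{"translation": [-0.02,-1.35,0.2],"dr": [0.131,-0.0058,0]},{"translation": [0,0,0],"dr": [0,0,0]},{"translation": [0,0,0],"dr": [0,0,0]},{"translation": [0,0,0],"dr": [0,0,0]}]'

```text
t: 14.15
ee_pos: [0.5333, -0.062, 0.1753]
orientation: [[0.029, 0.999, 0.03], [0.705, -0.042, 0.708], [0.709, 0.001, -0.706]]
wrist_force: [0.4, -0.9, 0.2]
grip_width: 0.997
```

Run:
```python
from h import *
from bench import robot
o=log(robot);print(o['t'],o['ee_pos'],o['orientation'].round(4),o['wrist_force'],o['grip_width'],o['qpos'].round(2))
W,im=shot(robot,"wrist","w13");_,s=shot(robot,"scene","s13")
cv2.imwrite("pics/s13c.png",cv2.resize(s[170:290,220:360],None,fx=5,fy=4.5,interpolation=cv2.INTER_CUBIC))
```

```text
14.15 [ 0.53333407 -0.06202476  0.17532501] [[ 2.950e-02  9.991e-01  3.040e-02]
 [ 7.050e-01 -4.230e-02  7.079e-01]
 [ 7.086e-01  5.000e-04 -7.056e-01]] [ 0.4017515  -0.9155601   0.19161161] 0.9967175409782756 [ 0.44  0.6   0.05  1.8  -0.77  1.26  0.89]
```

View pics/w13.png

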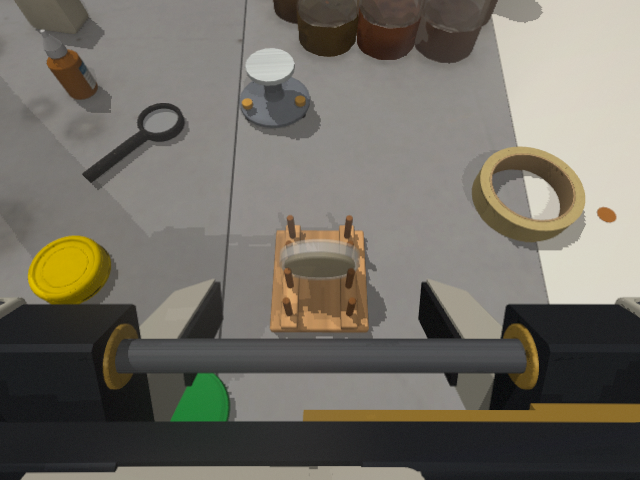

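View pics/s13c.png

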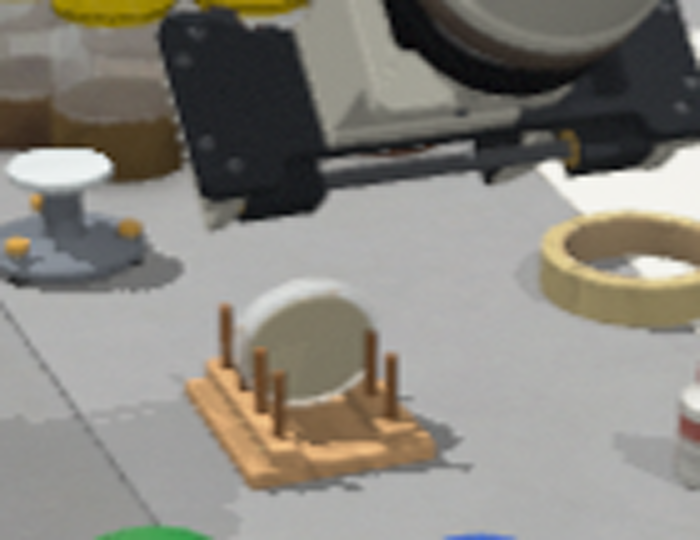

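Run:
```python
from h import *
W,im=load('w13')
yaw=-.0444;ex=np.array([np.cos(yaw),np.sin(yaw),0]);ey=np.array([-np.sin(yaw),np.cos(yaw),0]);ez=np.array([0,0,1.])
t=np.linspace(0,2*np.pi,200)
out=[]
for lean in(-.12,0,.12):
    n=np.cos(lean)*ey+np.sin(lean)*ez; v=np.cross(n,ex)  # lid normal, lean>0: lid looks up => top toward -y
    up=v if v[2]>0 else -v
    rest=np.array([.5361,.0230,.0477])
    m=rest if lean==0 else np.array([.5361,.023,.02])+ .0277*up
    big=cv2.resize(im[220:300,265:375],None,fx=7,fy=7,interpolation=cv2.INTER_CUBIC)
    for d,r,c in((.007,.033,(0,0,255)),(-.003,.033,(255,0,0)),(-.007,.03,(0,255,0))):
        for a in t:
            u=proj(W,m+d*n+r*(np.cos(a)*ex+np.sin(a)*v)); cv2.circle(big,(int((u[0]-265+.5)*7),int((u[1]-220+.5)*7)),1,c,-1)
    cv2.imwrite(f'pics/lean{len(out)}.png',big); out.append(cv2.resize(big,(520,400)))
cv2.imwrite('pics/lean.png',np.vstack([np.hstack(out[:2]),np.hstack([out[2],out[2]*0])])[:,:][::1,::1])
x=cv2.imread('pics/lean.png');cv2.imwrite('pics/lean.png',cv2.resize(x,(800,600)))
```

```text
(no output)
```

View pics/lean.png

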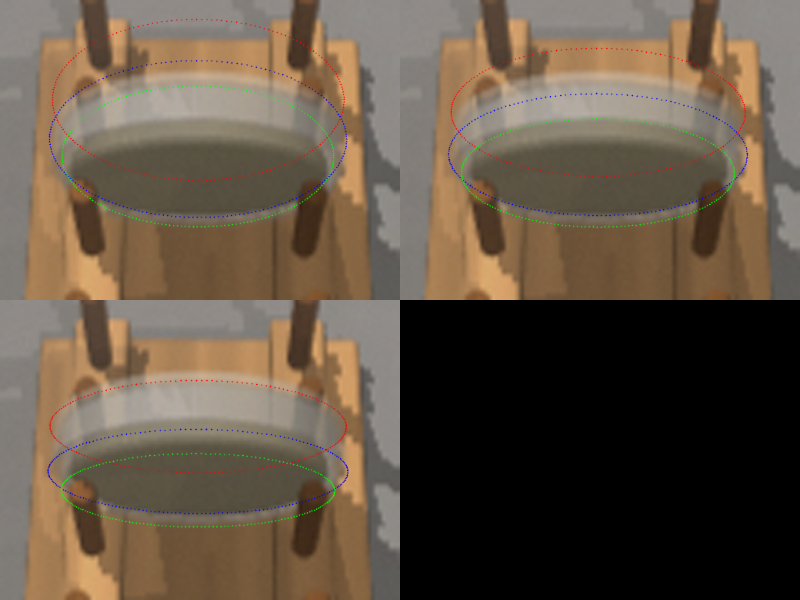

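Call:
arm_command --plan '[{"translation": [0,1,-2.5],"dr": [0,0,0]},{"translation": [0,1,-2.5],"dr": [0,0,0]},{"translation": [0.05,1,-2.6],"dr": [0,0,0]},{"translation": [0.05,1.6,-1.6],"dr": [0,0,0]},{"translation": [0.05,1.6,-1.6],"dr": [0,0,0]},{"translation": [0.05,1,-1],"dr": [0,0,0]},{"translation": [0.05,0.8,-0.75],"dr": [0,0,0]},{"translation": [0,0,0],"dr": [0,0,0]},{"translation": [0,0,0],"dr": [0,0,0]},{"translation": [0,0,0],"dr": [0,0,0]}]'

```text
t: 15.25
ee_pos: [0.5364, 0.0155, 0.05]
orientation: [[0.031, 0.999, 0.033], [0.706, -0.045, 0.707], [0.708, 0.002, -0.706]]
wrist_force: [0.7, 0.3, 0.6]
grip_width: 1.003
```

Run:
```python
from h import *
from bench import robot
o=log(robot);print(o['t'],o['ee_pos'],o['orientation'].round(4),o['wrist_force'],o['grip_width'])
W,im=shot(robot,"wrist","w14");_,s=shot(robot,"scene","s14")
cv2.imwrite("pics/v14.png",np.vstack([im[150:450,120:520],cv2.resize(s[170:290,220:360],(400,300))]))
```

```text
15.25 [0.53643514 0.01546675 0.05001377] [[ 0.0308  0.999   0.0332]
 [ 0.7057 -0.0453  0.7071]
 [ 0.7078  0.0016 -0.7064]] [0.67870649 0.34404572 0.57753067] 1.0030659953580852
```

View pics/v14.png

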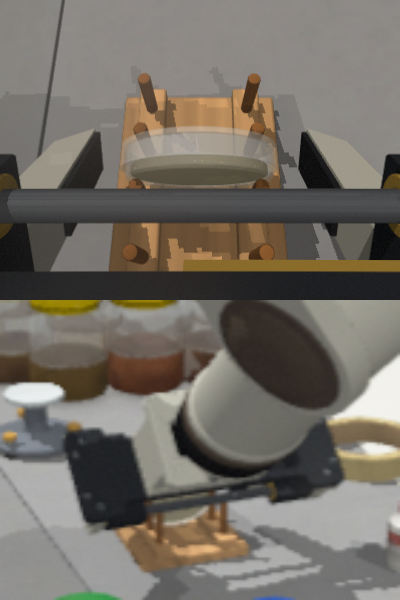

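Call:
arm_command --plan '[{"translation": [0,0.2,0.05],"dr": [0,0,0]},{"translation": [0,0,0],"dr": [0,0,0]},{"translation": [0,0,0],"dr": [0,0,0]},{"translation": [0,0,0],"dr": [0,0,0]},{"translation": [0,0,0],"dr": [0,0,0]},{"translation": [0,0,0],"dr": [0,0,0]},{"translation": [0,0,0],"dr": [0,0,0]}]' --fingers -1 --newtons 12

```text
t: 16.05
ee_pos: [0.5358, 0.0186, 0.05]
orientation: [[0.031, 0.999, 0.032], [0.705, -0.044, 0.708], [0.709, 0.0, -0.706]]
wrist_force: [0.4, -0.1, 0.5]
grip_width: 0.702
```

Call:
arm_command --plan '[{"translation": [0,0,1],"dr": [0,0,0]},{"translation": [0,0,2],"dr": [0,0,0]},{"translation": [0,0,2.5],"dr": [0,0,0]},{"translation": [0,0,2.5],"dr": [0,0,0]},{"translation": [0,0,2],"dr": [0,0,0]},{"translation": [0,0,0],"dr": [0,0,0]},{"translation": [0,0,0],"dr": [0,0,0]}]'

```text
t: 16.75
ee_pos: [0.5358, 0.0185, 0.1504]
orientation: [[0.03, 0.999, 0.032], [0.705, -0.044, 0.707], [0.708, 0.001, -0.706]]
wrist_force: [0.4, -0.4, -1.2]
grip_width: 0.696
```

Run:
```python
from h import *
from bench import robot
o=log(robot);print(o['t'],o['ee_pos'],o['orientation'].round(4),o['wrist_force'],o['grip_width'])
W,im=shot(robot,"wrist","w15");_,s=shot(robot,"scene","s15")
cv2.imwrite("pics/w15c.png",cv2.resize(im[230:420,220:420],None,fx=4,fy=3,interpolation=cv2.INTER_CUBIC))
cv2.imwrite("pics/s15c.png",cv2.resize(s[150:290,220:360],None,fx=4,fy=4,interpolation=cv2.INTER_CUBIC))
```

```text
16.75 [0.53580785 0.01852292 0.15035629] [[ 0.03    0.999   0.0321]
 [ 0.7055 -0.0439  0.7074]
 [ 0.7081  0.0014 -0.7061]] [ 0.39883029 -0.42877746 -1.2387017 ] 0.6956523842931606
```

View pics/w15c.png

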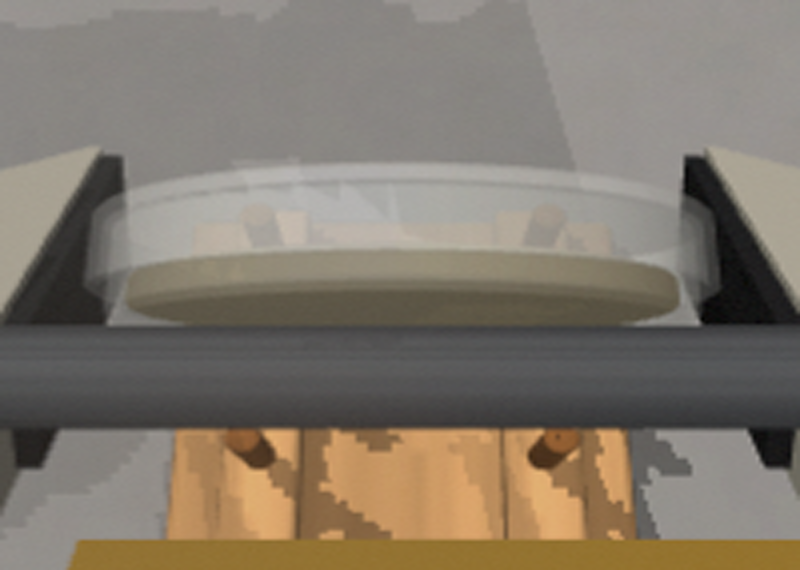

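View pics/s15c.png

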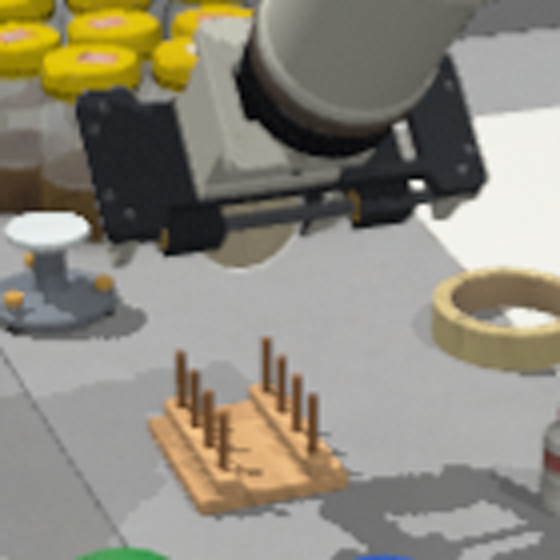

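```bash
cat > ov.py <<'E'
from h import *
def circ(W,p0,R,mx,mz,lean,d,r,k=200):
    # tool frame; at lean 0 lid normal in tool = R^T*(+y) for theta=45: (.707,0,.707); lean rotates it toward world +z (tool (.707,0,-.707))
    e1=np.array([.7071,0,.7071]);e2=np.array([.7071,0,-.7071])
    n=np.cos(lean)*e1+np.sin(lean)*e2;u=np.array([0,1.,0]);v=np.cross(n,u)
    return np.array([proj(W,p0+R@(np.array([mx,0,mz])+d*n+r*(np.cos(a)*u+np.sin(a)*v))) for a in np.linspace(0,2*np.pi,k)])
E
python3 - <<'E'
from ov import *
W,im=load('w15');o=[json.loads(l) for l in open('log.jsonl')][-1];R=np.array(o['orientation']);p0=np.array(o['ee_pos'])
out=[]
for lean,mx,mz in((0,0,.004),(.08,0,.004),(.14,0,.004)):
    big=cv2.resize(im[270:350,230:412],None,fx=4.3,fy=3,interpolation=cv2.INTER_CUBIC)[:200]
    for d,r,c in((.007,.033,(0,0,255)),(-.003,.033,(255,0,0)),(-.007,.03,(0,255,0))):
        P=circ(W,p0,R,mx,mz,lean,d,r)
        for u in P: cv2.circle(big,(int((u[0]-230+.5)*4.3),int((u[1]-270+.5)*3)),1,c,-1)
        print(lean,d,'top',P[:,1].min().round(1),'left',P[P[:,0].argmin()].round(1))
    out.append(big)
cv2.imwrite('pics/ov15.png',np.vstack(out))
E
```

```text
0 0.007 top 275.0 left [241.4 298.9]
0 -0.003 top 302.8 left [239. 323.]
0 -0.007 top 316.9 left [245.7 333.4]
0.08 0.007 top 281.7 left [241.  299.1]
0.08 -0.003 top 310.7 left [239.  323.9]
0.08 -0.007 top 324.3 left [245.8 334.7]
0.14 0.007 top 287.1 left [240.8 299.8]
0.14 -0.003 top 316.8 left [239. 325.]
0.14 -0.007 top 329.9 left [246.  335.6]
```

View pics/ov15.png

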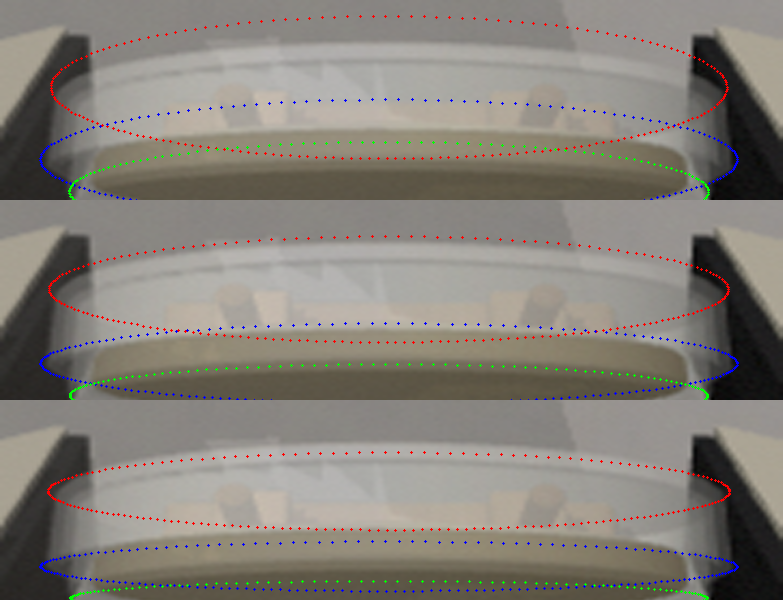

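Call:
arm_command --plan '[{"translation": [0.07,-2.26,0.3],"dr": [-0.1285,0.0057,0]},{"translation": [0.07,-2.26,0.3],"dr": [-0.1285,0.0057,0]},{"translation": [0.07,-2.26,0],"dr": [-0.1285,0.0057,0]},{"translation": [0.07,-2.26,0],"dr": [-0.1285,0.0057,0]},{"translation": [0.07,-2.26,0],"dr": [-0.1285,0.0057,0]},{"translation": [0.07,-2.26,0],"dr": [-0.1285,0.0057,0]},{"translation": [0.07,-2.26,0],"dr": [-0.1285,0.0057,0]},{"translation": [0.07,-2.26,0],"dr": [-0.1285,0.0057,0]},{"translation": [0.07,-2.26,0],"dr": [-0.1285,0.0057,0]},{"translation": [0.07,-2.26,0],"dr": [-0.1285,0.0057,0]},{"translation": [0.07,-2.26,0],"dr": [-0.1285,0.0057,0]},{"translation": [0.07,-2.26,0],"dr": [-0.1285,0.0057,0]},{"translation": [0.07,-2.26,0],"dr": [-0.1285,0.0057,0]},{"translation": [0,0,0],"dr": [0,0,-0.1175]},{"translation": [0,0,0],"dr": [0,0,0]},{"translation": [0,0,0],"dr": [0,0,0]},{"translation": [0,0,0],"dr": [0,0,0]}]'

```text
t: 18.55
ee_pos: [0.5442, -0.2758, 0.156]
orientation: [[0.102, 0.987, -0.124], [0.626, -0.161, -0.763], [-0.773, -0.0, -0.634]]
wrist_force: [-0.7, -0.1, -0.6]
grip_width: 0.7
```

Run:
```python
from h import *
from bench import robot
o=log(robot);print(o['t'],o['ee_pos'],o['orientation'].round(4),o['wrist_force'],o['grip_width'],o['qpos'].round(2))
W,im=shot(robot,"wrist","w16");_,s=shot(robot,"scene","s16")
R=o['orientation'];n=R@(np.cos(.1)*np.array([.7071,0,.7071])+np.sin(.1)*np.array([.7071,0,-.7071]));print('lid normal',n.round(3),'dish',(o['ee_pos']+.004*R[:,2]).round(4),'yaw',np.arctan2(R[1,1],R[0,1]))
cv2.imwrite("pics/s16c.png",cv2.resize(s[220:380,280:440],None,fx=4,fy=3.7,interpolation=cv2.INTER_CUBIC))
```

```text
18.55 [ 0.54416401 -0.27578493  0.15603278] [[ 1.017e-01  9.870e-01 -1.243e-01]
 [ 6.259e-01 -1.606e-01 -7.632e-01]
 [-7.732e-01 -2.000e-04 -6.341e-01]] [-0.65153645 -0.05288044 -0.60888987] 0.6995307058772495 [-0.57  0.8   0.75  1.87  0.51  0.82 -0.51]
lid normal [ 0.     0.002 -1.   ] dish [ 0.5437 -0.2788  0.1535] yaw -0.16131432245696517
```

View pics/w16.png

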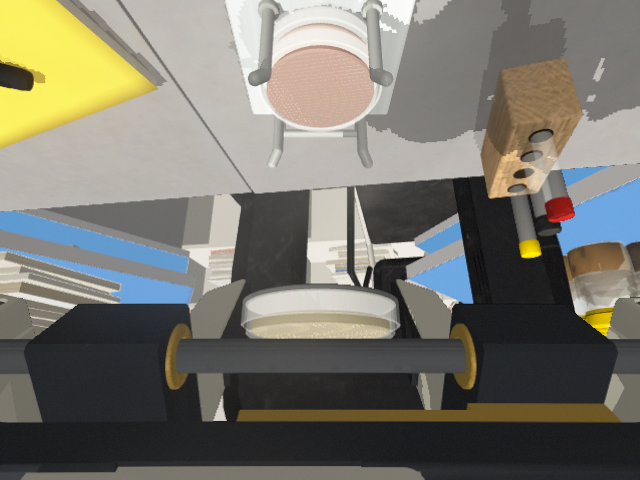

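View pics/s16c.png

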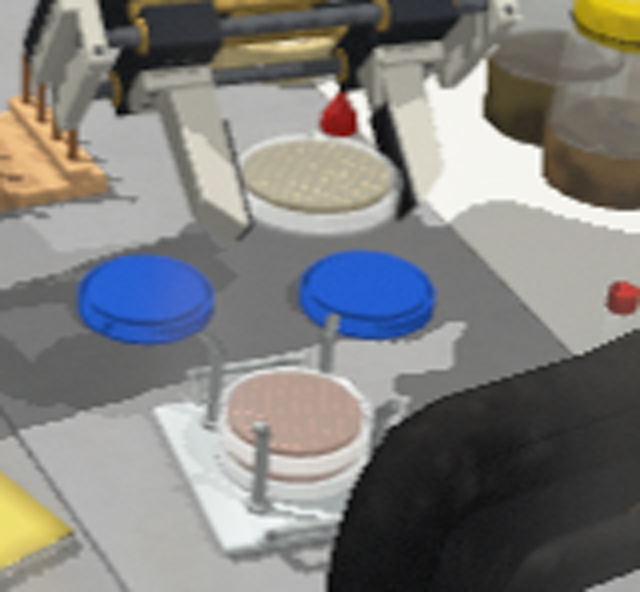

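Run:
```python
from ov import *
W,im=load('w16')
def rk(p,X): c,s=np.cos(p[2]),np.sin(p[2]); return np.array([p[0]+c*X[0]-s*X[1],p[1]+s*X[0]+c*X[1],X[2]])
p=(.5438,-.2784,-.1616)
big=cv2.resize(im[0:180,220:420],None,fx=4,fy=3.3,interpolation=cv2.INTER_CUBIC)
def dot(X,c,r=3):
    u=proj(W,X); cv2.circle(big,(int((u[0]-220+.5)*4),int((u[1]+.5)*3.3)),r,c,-1)
for sx in(-1,1):
    for sy in(-1,1):
        dot(rk(p,(sx*.0279,sy*.0333,.059)),(255,0,0),4); dot(rk(p,(sx*.025,sy*.0294,.050)),(0,200,0),4);dot(rk(p,(sx*.046,sy*.05,.008)),(0,0,255),4)
for a in np.linspace(0,6.28,150): dot(rk(p,(.03*np.cos(a),.03*np.sin(a),.036)),(0,255,255),1)
cv2.imwrite('pics/ck16.png',big)
o=[json.loads(l) for l in open('log.jsonl')][-1];R=np.array(o['orientation']);p0=np.array(o['ee_pos'])
b2=cv2.resize(im[270:350,230:412],None,fx=4.3,fy=4,interpolation=cv2.INTER_CUBIC)
for d,r,c in((.007,.033,(0,0,255)),(-.003,.033,(255,0,0)),(-.007,.03,(0,255,0))):
    for u in circ(W,p0,R,0,.004,.1,d,r): cv2.circle(b2,(int((u[0]-230+.5)*4.3),int((u[1]-270+.5)*4)),1,c,-1)
cv2.imwrite('pics/ov16.png',b2)
```

```text
(no output)
```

View pics/ck16.png

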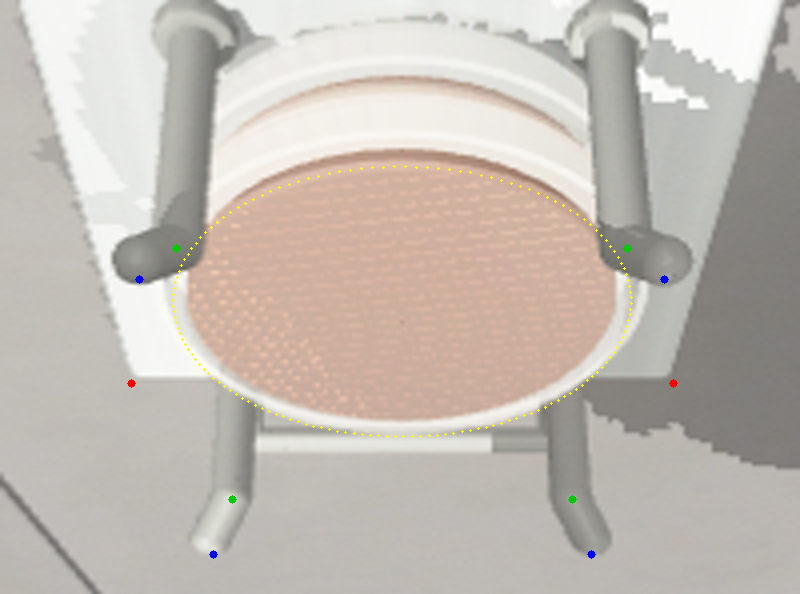

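View pics/ov16.png

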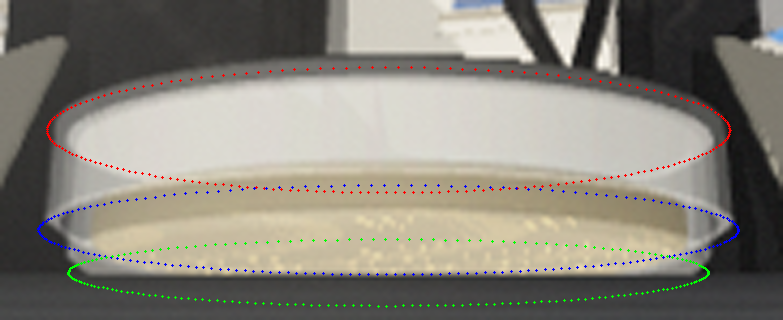

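Call:
arm_command --plan '[{"translation": [0,0.05,-2.2],"dr": [0,0,0]},{"translation": [0,0,-2.5],"dr": [0,0,0]},{"translation": [0,0,-2.2],"dr": [0,0,0]},{"translation": [0,0,-1.4],"dr": [0,0,0]},{"translation": [0,0,0],"dr": [0,0,0]},{"translation": [0,0,0],"dr": [0,0,0]},{"translation": [0,0,0],"dr": [0,0,0]}]'

```text
t: 19.35
ee_pos: [0.5454, -0.275, 0.0742]
orientation: [[0.103, 0.987, -0.124], [0.625, -0.161, -0.764], [-0.774, 0.002, -0.634]]
wrist_force: [-0.2, -0.5, 0.0]
grip_width: 0.702
```

Run:
```python
from h import *
from bench import robot
o=log(robot);R=o['orientation'];print(o['t'],o['ee_pos'],o['wrist_force'],'dish',(o['ee_pos']+.004*R[:,2]).round(4))
W,im=shot(robot,"wrist","w17");_,s=shot(robot,"scene","s17")
cv2.imwrite("pics/s17c.png",cv2.resize(s[260:380,290:420],None,fx=5,fy=5,interpolation=cv2.INTER_CUBIC))
```

```text
19.35 [ 0.5454163  -0.27503254  0.07422891] [-0.22444324 -0.46539183  0.03970177] dish [ 0.5449 -0.2781  0.0717]
```

View pics/w17.png

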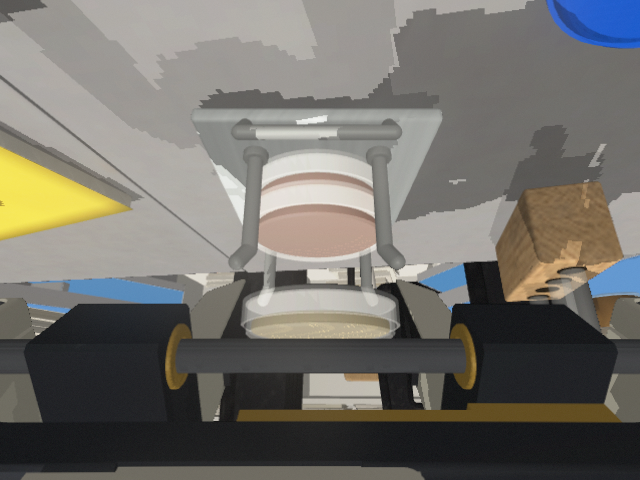

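View pics/s17c.png

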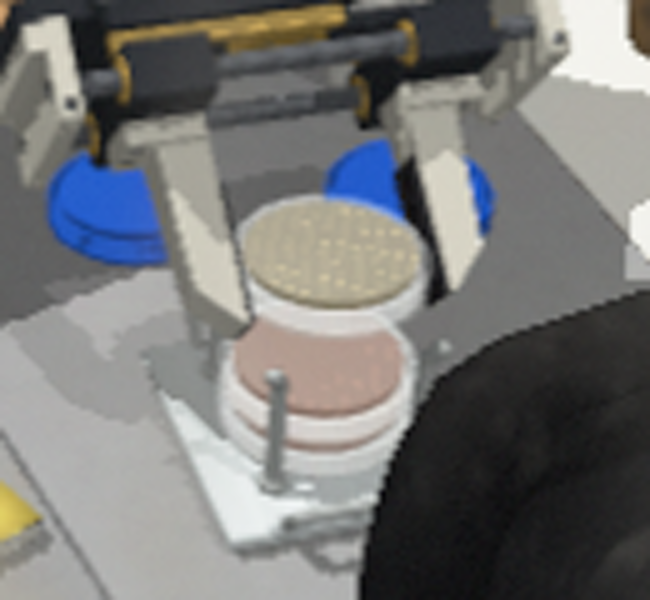

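Call:
arm_command --plan '[{"translation": [-0.05,0,-0.6],"dr": [0,0,0]},{"translation": [0,0,-0.6],"dr": [0,0,0]},{"translation": [0,0,-0.6],"dr": [0,0,0]},{"translation": [0,0,0],"dr": [0,0,0]},{"translation": [0,0,0],"dr": [0,0,0]}]'

```text
t: 19.95
ee_pos: [0.5441, -0.2748, 0.0547]
orientation: [[0.101, 0.987, -0.125], [0.625, -0.161, -0.764], [-0.774, -0.001, -0.633]]
wrist_force: [0.2, -0.7, -0.6]
grip_width: 0.694
```

Call:
arm_command --plan '[{"translation": [0,0,-0.4],"dr": [0,0,0]},{"translation": [0,0,-0.3],"dr": [0,0,0]},{"translation": [0,0,-0.2],"dr": [0,0,0]},{"translation": [0,0,0],"dr": [0,0,0]},{"translation": [0,0,0],"dr": [0,0,0]}]'

```text
t: 20.45
ee_pos: [0.5442, -0.2751, 0.0464]
orientation: [[0.102, 0.987, -0.125], [0.625, -0.161, -0.764], [-0.774, -0.0, -0.633]]
wrist_force: [-0.8, -0.4, 2.7]
grip_width: 0.702
```

Run:
```python
from h import *
from bench import robot
o=log(robot);R=o['orientation'];print(o['t'],o['ee_pos'],o['wrist_force'],o['grip_width'],'dish',(o['ee_pos']+.004*R[:,2]).round(4))
W,im=shot(robot,"wrist","w18");_,s=shot(robot,"scene","s18")
cv2.imwrite("pics/s18c.png",cv2.resize(s[260:380,290:420],None,fx=5,fy=5,interpolation=cv2.INTER_CUBIC))
```

```text
20.45 [ 0.5441851  -0.27507407  0.04636711] [-0.83826735 -0.40599993  2.65558637] 0.7018129845297133 dish [ 0.5437 -0.2781  0.0438]
```

View pics/w18.png

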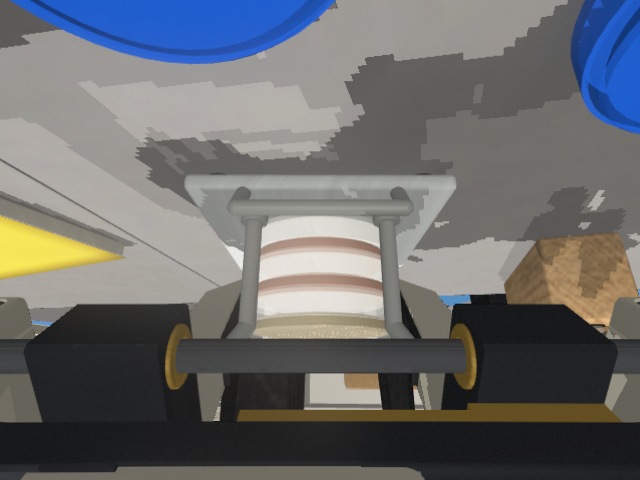

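View pics/s18c.png

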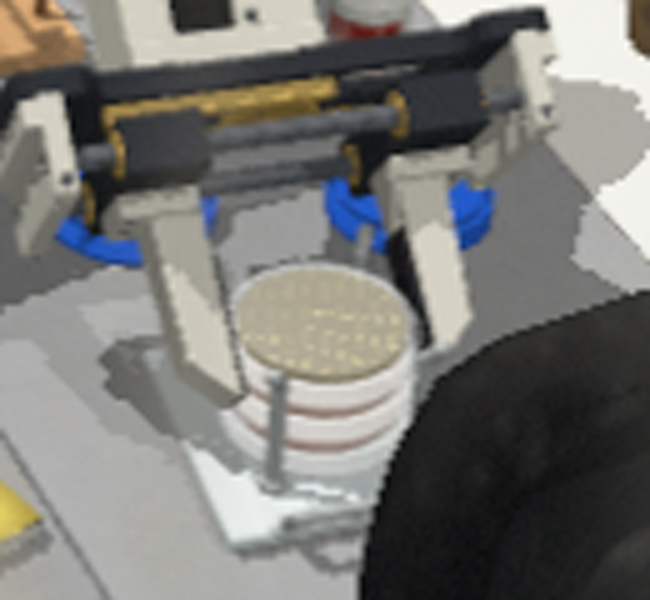

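Call:
arm_command --plan '[{"translation": [0,0,0],"dr": [0,0,0]},{"translation": [0,0,0],"dr": [0,0,0]},{"translation": [0,0,0],"dr": [0,0,0]},{"translation": [0,0,0],"dr": [0,0,0]},{"translation": [0,0,0],"dr": [0,0,0]},{"translation": [0,0,0],"dr": [0,0,0]}]' --fingers 1

```text
t: 21.15
ee_pos: [0.5444, -0.2746, 0.0459]
orientation: [[0.102, 0.987, -0.124], [0.625, -0.161, -0.763], [-0.774, -0.0, -0.634]]
wrist_force: [0.2, 0.1, -0.0]
grip_width: 0.996
```

Call:
arm_command --plan '[{"translation": [0.15,0.9,0.9],"dr": [0,0,0]},{"translation": [0.3,1.8,1.8],"dr": [0,0,0]},{"translation": [0.3,2,2],"dr": [0,0,0]},{"translation": [0.3,2,2.5],"dr": [0,0,0]},{"translation": [0.3,2,3],"dr": [0,0,0]},{"translation": [0,2,3],"dr": [0,0,0]},{"translation": [0,2,3],"dr": [0,0,0]},{"translation": [0,0,0],"dr": [0,0,0]},{"translation": [0,0,0],"dr": [0,0,0]},{"translation": [0,0,0],"dr": [0,0,0]}]'

```text
t: 22.15
ee_pos: [0.557, -0.148, 0.2075]
orientation: [[0.101, 0.987, -0.126], [0.625, -0.162, -0.764], [-0.774, -0.001, -0.633]]
wrist_force: [0.4, 0.0, -0.0]
grip_width: 0.999
```

Run:
```python
from h import *
from bench import robot
o=log(robot);print(o['t'],o['ee_pos'],o['wrist_force'],o['grip_width'])
W,im=shot(robot,"wrist","w19");_,s=shot(robot,"scene","s19");T,tp=shot(robot,"top","t19")
cv2.imwrite("pics/s19c.png",cv2.resize(s[260:380,290:420],None,fx=5,fy=5,interpolation=cv2.INTER_CUBIC))
cv2.imwrite("pics/t19c.png",cv2.resize(tp[215:305,360:480],None,fx=6,fy=6,interpolation=cv2.INTER_CUBIC))
```

```text
22.15 [ 0.55701695 -0.14804577  0.20752353] [ 0.35365226  0.01960228 -0.00818373] 0.9985799222699184
```

View pics/w19.png

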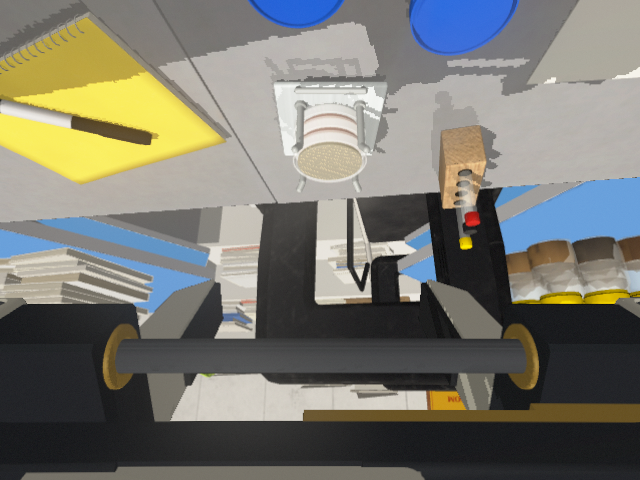

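View pics/s19c.png

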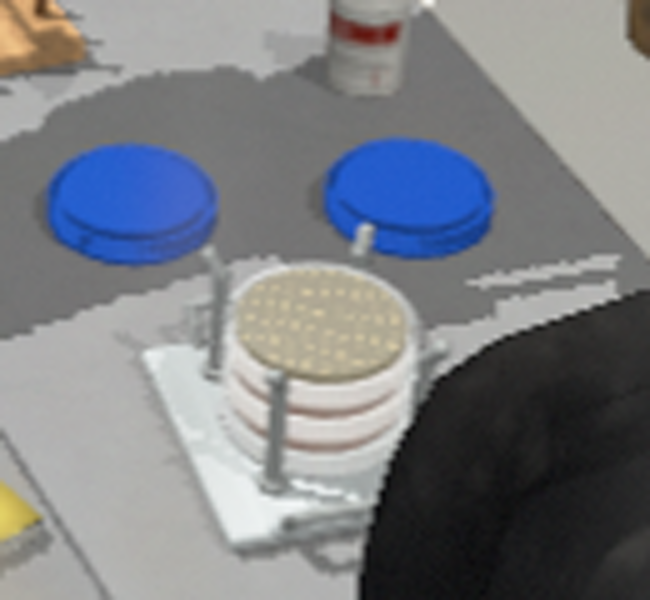

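View pics/t19c.png

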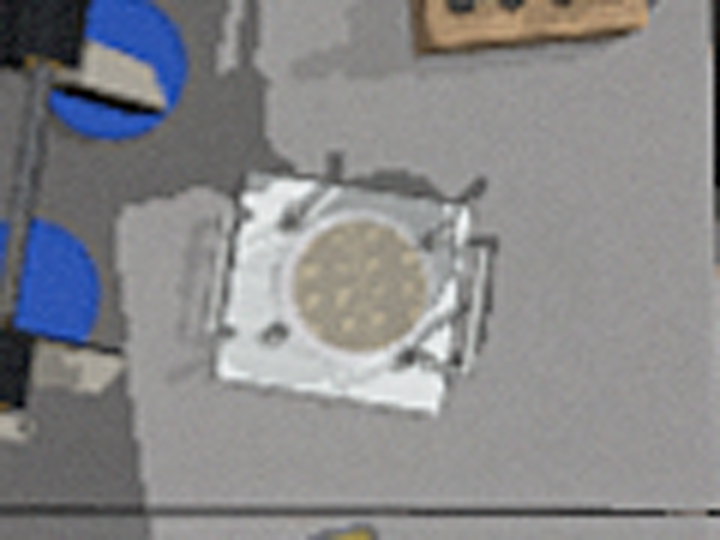

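Run:
```python
from h import *
from bench import robot
T,_=load('t19');W,_=load('w19')
print(onz(T,(361/6+360,285/6+215),.049).round(4),onz(W,(330.5,162),.049).round(4))
print(abs(robot.get_obs()['joint_vel']).max(), robot.get_obs()['t'])
print(robot.hand_in())
```

```text
[ 0.5428 -0.2797  0.049 ] [ 0.5454 -0.2747  0.049 ]
0.0035072478007758647 22.3
the job is handed in; nothing more can be done
None
```

I turned the dish over and laid it lid down in the wire carrier, on top of the two stacked plates, and handed the job in at 22.3 s. No verdict was reported.

**What I did:** I gripped the dish on the stand with the tool tilted 45°, turned it 90° and stood it on edge in the rack's middle slot. I then gripped it again from the base side, turned it about 96° (it leaned roughly 0.1 rad in the rack), and lowered it onto the stack. The set-down force was 2.7 N.

**Last checks:**
- **Seating:** in the pictures the dish lies flat between the uprights with its base up, and the two plates below it look flat.
- **Position:** the carrier's centre measured (0.544, -0.278). The top camera put the dish at (0.543, -0.280) and the wrist camera put it at (0.545, -0.275). The two disagree by about 5 mm in y, but each is within 4 mm of the carrier's axis.
- **Height:** the dish's centre came to 43.8 mm above the bench, worked out from the tool pose while it was still gripped at set-down. I did not measure it again after release.
- **Surroundings:** the gripper is open and clear, with no contact force. I saw no sign that the bottle, tape roll or tube block had moved, but I did not measure them.

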